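# Refill the water softener with salt tablets

### The arm

A 7-joint arm with a two-finger parallel gripper is mounted at the origin on the work surface. World frame = base frame: x ahead of the robot, y to its left, z up, the work surface at z = 0. Lengths are in m, angles in rad, forces in N, time in s.
With the tool pointing down it reaches from about 0.425 to 0.95 m from the base axis. Payload 4.7 kg.
Tool frame: the origin (TCP) lies between the finger pads, 19 mm behind the fingertips; this is the grasp point; x points along the fingers, z is the direction in which the jaws open and shut, and the axes are right-handed (so a half turn about x gives the same grasp; the last joint's range is limited). The gripper opens to 87 mm and grips with 3 to 60 N. Pads are 19 mm wide; open, the fingers measure 117 mm over their backs; the gripper's body (75 mm by 190 mm) begins 51 mm behind the grasp point.
Start: joints at [-1.358, 0.469, -0.049, 1.532, 0.024, 1.141, -0.082], TCP at [0.162, 0.655, 0.241] pointing down, gripper open.
Joint ranges: [-2.59, 2.59], [-0.33, 1.99], [-1.39, 1.29], [0.1, 2.45], [-1.04, 4.18], [0.21, 1.99], [-2.66, 2.66]. Speed limits (rad/s): [2.57, 2.57, 3.14, 3.14, 3.14, 3.14, 3.14].

### API

Orientations are given as a rotation vector (axis times angle).
In Python, from station import bot gives the robot as it stands.
- The arm moves only by the tool carry_out, never from a script. Its argument "series" is a list of rows, each a list of 5 numbers: the shift along the tool's x, y, z in mm, then the turn about the tool's x in degrees, then the finger opening in mm, from 0 to 87. In form: [[dx, dy, dz, roll, fingers], ...]. A call has 1 to 12 rows; each row is the pose to reach, as a shift and turn from the pose measured when the call began, along the tool's axes at that moment; what a row does not reach only later rows make up. A row lasts 1/8 s, in which the tool goes at most 62.5 mm and 10.7 degrees, less where a joint would pass 70% of its speed; a pose out of reach is approached as far as the arm can. A call with a gripper value outside its range is refused whole. The fingers move at their own pace and stop on an object; "force" is the grip in N (left out, the last holds). Time passes only in rows, so rows that repeat a pose let the fingers close. It gives the time, the measured TCP pose, the force and the opening at its end, in the units of the state.
- bot.get_state(): the state, without advancing time (a new reading comes with each control period).
- bot.camera(name): name is "scene" or "top"; returns a dict with "color" (480x640x3 uint8, red, green, blue), "K" (3x3 intrinsics, pixels), "R" (3x3) and "t" (3): a world point X has camera coordinates R X + t. Camera axes: x right, y down, z forward; pixel columns grow to the right and rows downward; lengths in m; the calibration is good to about 2 mm. A picture is of the moment at which its call begins. There is no depth.
- bot.close_job(): hands the job in, once; it reports no verdict.
The state is a dict: "clock": time; "joint_pos": joint angles; "joint_vel": joint speeds; "effort": joint torques, N m; "position": TCP position; "tool_rot": TCP orientation; "ft_force": force on the tool from outside, world axes, zero at the start; "moment": the same for the moment, N m; "grip_width": opening from 0.0 (shut) to 1.0 (fully open).
Only numpy, scipy, OpenCV 4.12 (cv2) and the standard library are available. Lean on these libraries where they do the work, as an engineer would, in place of code of your own. Each camera call takes 0.05 s, during which the arm holds its last target. There are 200 camera calls.

### The job

Top up the water softener: lift the lid off the hopper and lay it aside on the bench, and press the sprung black selector knob down, turn it clockwise to the fill notch and let it spring up. Only then tip the salt tablets out of the cup into the hopper and put in the tablets lying on the bench too. When every tablet is in the hopper, press and turn the knob back to the service notch, again letting it spring up, and leave the empty cup standing upright in the middle of its rubber mat and the lid back on the hopper, fully home. Leave the bottles, can, jar and wrench where they are.

Things in the scene. Friction and masses are not known exactly. Their poses are not given: they have to be found in the camera images.
- softener: Top of a white water softener that stands fixed on the bench (it does not move): a plinth 200 (x) x 360 (y) x 30 mm high; on its -y half an open salt hopper, on its +y half a grey control head (140 x 120 mm, top at z 60 mm) with the black selector knob, whose axis is at (0, 110 mm). Origin in the centre of its underside; x, y are its own axes, turned by its yaw.
- hopper_in (a point): Centre of the hopper's inner floor, 36 mm above the bench. The hopper is an open box, inside 168 x 168 mm, walls 6 mm thick and 64 mm above this floor; axes as the softener's.
- hopper_rim (a point): Centre of the hopper's open mouth, level with the rim, 100 mm above the bench.
- lid: Loose white lid that lies on the hopper at the start: plate 186 x 186 x 5 mm, below it a plug 156 x 156 x 8 mm that drops into the hopper's mouth with 6 mm play all round, on top an upright grey grip bar 14 (its x) x 90 (its y) x 40 mm high in the middle; 250 g. Origin in the centre of the plate's underside: 100 mm above the bench when home on the rim, 8 mm when laid on the bench.
- selector_grip (a point): On the knob's axis in the black grip bar of the selector: bar 44 long (its x), 14 wide (its y), 48 mm high, on a round skirt of radius 28 mm. This point is 15 mm below the bar's top, 33 mm above the skirt, 122 mm above the bench with the knob up. x follows the bar and turns with the knob. A TCP here, fingers across the bar, leaves the tips 14 mm above the skirt.
- selector (a joint): Selector angle, rad; grows clockwise seen from above. 0 = service notch (pale lug on the skirt pointing to the softener's -x), 1.20 = fill notch; stops at -0.03 and 1.23. Between the notches a steel cam plate blocks the lug, so the knob turns only while pressed; up, it plays about 0.1 rad in its notch. Friction 0.04 N m.
- selector_press (a joint): How far the sprung knob is pressed down, m: 0 = up, 0.012 = bottom stop. From 0.0095 on it turns freely beneath the cam plate; 3 N to start, 9 N at the bottom. Let go over a notch it springs up to 0; between the notches it stays caught at about 0.008.
- cup: Open cup of grey plastic, 90 mm tall, outside diameter 58 mm at the foot, widening evenly to 70 mm at the rim, wall 3 mm, floor 5 mm thick, 120 g, standing upright on the bench with 5 or 6 tablets in it. Origin in the centre of its underside, z up through the mouth.
- mat: Round black rubber mat fixed on the bench, diameter 110 mm, 3 mm thick, the cup's place. Origin in the centre of its underside.
- tablet0: White pillow-shaped water-softener salt tablet, a rounded block 24 (its x) x 20 (its y) x 15 mm (its z), 15 g; origin in the centre of its 24 x 20 underside; slippery (friction about 0.35). Starts in the cup.
- tablet1: White pillow-shaped water-softener salt tablet, a rounded block 24 (its x) x 20 (its y) x 15 mm (its z), 15 g; origin in the centre of its 24 x 20 underside; slippery (friction about 0.35). Starts in the cup.
- tablet2: White pillow-shaped water-softener salt tablet, a rounded block 24 (its x) x 20 (its y) x 15 mm (its z), 15 g; origin in the centre of its 24 x 20 underside; slippery (friction about 0.35). Starts in the cup.
- tablet3: White pillow-shaped water-softener salt tablet, a rounded block 24 (its x) x 20 (its y) x 15 mm (its z), 15 g; origin in the centre of its 24 x 20 underside; slippery (friction about 0.35). Starts in the cup.
- tablet4: White pillow-shaped water-softener salt tablet, a rounded block 24 (its x) x 20 (its y) x 15 mm (its z), 15 g; origin in the centre of its 24 x 20 underside; slippery (friction about 0.35). Starts in the cup (may be absent).
- tablet5: White pillow-shaped water-softener salt tablet, a rounded block 24 (its x) x 20 (its y) x 15 mm (its z), 15 g; origin in the centre of its 24 x 20 underside; slippery (friction about 0.35). Starts in the cup (may be absent).
- tablet6: White pillow-shaped water-softener salt tablet, a rounded block 24 (its x) x 20 (its y) x 15 mm (its z), 15 g; origin in the centre of its 24 x 20 underside; slippery (friction about 0.35). Starts lying flat on the bench beside the softener (may be absent).
- tablet7: White pillow-shaped water-softener salt tablet, a rounded block 24 (its x) x 20 (its y) x 15 mm (its z), 15 g; origin in the centre of its 24 x 20 underside; slippery (friction about 0.35). Starts lying flat on the bench beside the softener (may be absent).
- tablet8: White pillow-shaped water-softener salt tablet, a rounded block 24 (its x) x 20 (its y) x 15 mm (its z), 15 g; origin in the centre of its 24 x 20 underside; slippery (friction about 0.35). Starts lying flat on the bench beside the softener (may be absent).
- tablet9: White pillow-shaped water-softener salt tablet, a rounded block 24 (its x) x 20 (its y) x 15 mm (its z), 15 g; origin in the centre of its 24 x 20 underside; slippery (friction about 0.35). Starts lying flat on the bench beside the softener (may be absent).
- can: Bystander: aluminium can with paper label, diameter 60, 120 mm tall; origin under its centre.
- jar: Bystander: glass jar, diameter 64, 90 mm tall; origin under its centre.
- cleaner: Bystander: blue bottle, diameter 72, 200 mm tall; origin under its centre.
- polish: Bystander: amber glass bottle, diameter 56, 150 mm tall; origin under its centre.
- wrench: Bystander: steel wrench lying on the bench to the left.
Mind the look-alikes: they are no part of the job. Several things look just like the cup: the one meant starts farthest from the robot's base. Several things look just like the mat: the one meant starts farthest to the robot's right.

How it is judged:
On the way, in this order (a step that is already met when the one before it is completed fails the run):
1. the knob stands in the fill notch, sprung up, with no tablet in the hopper yet (value of joint selector above 1.08 rad and value of joint selector_press below 0.0025 m and not (x of tablet0 in the frame of hopper_in between -0.086 and 0.086 m and y of tablet0 in the frame of hopper_in between -0.086 and 0.086 m and z of tablet0 in the frame of hopper_in between -0.01 and 0.06 m) and not (x of tablet1 in the frame of hopper_in between -0.086 and 0.086 m and y of tablet1 in the frame of hopper_in between -0.086 and 0.086 m and z of tablet1 in the frame of hopper_in between -0.01 and 0.06 m) and not (x of tablet2 in the frame of hopper_in between -0.086 and 0.086 m and y of tablet2 in the frame of hopper_in between -0.086 and 0.086 m and z of tablet2 in the frame of hopper_in between -0.01 and 0.06 m) and not (x of tablet3 in the frame of hopper_in between -0.086 and 0.086 m and y of tablet3 in the frame of hopper_in between -0.086 and 0.086 m and z of tablet3 in the frame of hopper_in between -0.01 and 0.06 m) and not (x of tablet4 in the frame of hopper_in between -0.086 and 0.086 m and y of tablet4 in the frame of hopper_in between -0.086 and 0.086 m and z of tablet4 in the frame of hopper_in between -0.01 and 0.06 m) and not (x of tablet5 in the frame of hopper_in between -0.086 and 0.086 m and y of tablet5 in the frame of hopper_in between -0.086 and 0.086 m and z of tablet5 in the frame of hopper_in between -0.01 and 0.06 m) and not (x of tablet6 in the frame of hopper_in between -0.086 and 0.086 m and y of tablet6 in the frame of hopper_in between -0.086 and 0.086 m and z of tablet6 in the frame of hopper_in between -0.01 and 0.06 m) and not (x of tablet7 in the frame of hopper_in between -0.086 and 0.086 m and y of tablet7 in the frame of hopper_in between -0.086 and 0.086 m and z of tablet7 in the frame of hopper_in between -0.01 and 0.06 m) and not (x of tablet8 in the frame of hopper_in between -0.086 and 0.086 m and y of tablet8 in the frame of hopper_in between -0.086 and 0.086 m and z of tablet8 in the frame of hopper_in between -0.01 and 0.06 m) and not (x of tablet9 in the frame of hopper_in between -0.086 and 0.086 m and y of tablet9 in the frame of hopper_in between -0.086 and 0.086 m and z of tablet9 in the frame of hopper_in between -0.01 and 0.06 m)), for 0.2 s.
2. every tablet is in the hopper while the knob still stands in the fill notch (x of tablet0 in the frame of hopper_in between -0.086 and 0.086 m and y of tablet0 in the frame of hopper_in between -0.086 and 0.086 m and z of tablet0 in the frame of hopper_in between -0.01 and 0.06 m and x of tablet1 in the frame of hopper_in between -0.086 and 0.086 m and y of tablet1 in the frame of hopper_in between -0.086 and 0.086 m and z of tablet1 in the frame of hopper_in between -0.01 and 0.06 m and x of tablet2 in the frame of hopper_in between -0.086 and 0.086 m and y of tablet2 in the frame of hopper_in between -0.086 and 0.086 m and z of tablet2 in the frame of hopper_in between -0.01 and 0.06 m and x of tablet3 in the frame of hopper_in between -0.086 and 0.086 m and y of tablet3 in the frame of hopper_in between -0.086 and 0.086 m and z of tablet3 in the frame of hopper_in between -0.01 and 0.06 m and x of tablet4 in the frame of hopper_in between -0.086 and 0.086 m and y of tablet4 in the frame of hopper_in between -0.086 and 0.086 m and z of tablet4 in the frame of hopper_in between -0.01 and 0.06 m and x of tablet5 in the frame of hopper_in between -0.086 and 0.086 m and y of tablet5 in the frame of hopper_in between -0.086 and 0.086 m and z of tablet5 in the frame of hopper_in between -0.01 and 0.06 m and x of tablet6 in the frame of hopper_in between -0.086 and 0.086 m and y of tablet6 in the frame of hopper_in between -0.086 and 0.086 m and z of tablet6 in the frame of hopper_in between -0.01 and 0.06 m and x of tablet7 in the frame of hopper_in between -0.086 and 0.086 m and y of tablet7 in the frame of hopper_in between -0.086 and 0.086 m and z of tablet7 in the frame of hopper_in between -0.01 and 0.06 m and x of tablet8 in the frame of hopper_in between -0.086 and 0.086 m and y of tablet8 in the frame of hopper_in between -0.086 and 0.086 m and z of tablet8 in the frame of hopper_in between -0.01 and 0.06 m and x of tablet9 in the frame of hopper_in between -0.086 and 0.086 m and y of tablet9 in the frame of hopper_in between -0.086 and 0.086 m and z of tablet9 in the frame of hopper_in between -0.01 and 0.06 m and value of joint selector above 1.08 rad), for 0.2 s.
3. the knob is back in the service notch, sprung up (value of joint selector below 0.12 rad and value of joint selector_press below 0.0025 m), for 0.2 s.
At the end, for the whole second after the job is handed in: All tablets at rest in the hopper, below its rim; knob in the service notch (below 0.12 rad) and up (pressed under 2.5 mm); cup upright (0.1 rad) on the mat, within 25 mm of its centre; lid flat on the hopper's rim (within 4 mm of home height, 12 mm of centre) (all of step 3 and x of tablet0 in the frame of hopper_in between -0.086 and 0.086 m and y of tablet0 in the frame of hopper_in between -0.086 and 0.086 m and z of tablet0 in the frame of hopper_in between -0.01 and 0.06 m and x of tablet1 in the frame of hopper_in between -0.086 and 0.086 m and y of tablet1 in the frame of hopper_in between -0.086 and 0.086 m and z of tablet1 in the frame of hopper_in between -0.01 and 0.06 m and x of tablet2 in the frame of hopper_in between -0.086 and 0.086 m and y of tablet2 in the frame of hopper_in between -0.086 and 0.086 m and z of tablet2 in the frame of hopper_in between -0.01 and 0.06 m and x of tablet3 in the frame of hopper_in between -0.086 and 0.086 m and y of tablet3 in the frame of hopper_in between -0.086 and 0.086 m and z of tablet3 in the frame of hopper_in between -0.01 and 0.06 m and x of tablet4 in the frame of hopper_in between -0.086 and 0.086 m and y of tablet4 in the frame of hopper_in between -0.086 and 0.086 m and z of tablet4 in the frame of hopper_in between -0.01 and 0.06 m and x of tablet5 in the frame of hopper_in between -0.086 and 0.086 m and y of tablet5 in the frame of hopper_in between -0.086 and 0.086 m and z of tablet5 in the frame of hopper_in between -0.01 and 0.06 m and x of tablet6 in the frame of hopper_in between -0.086 and 0.086 m and y of tablet6 in the frame of hopper_in between -0.086 and 0.086 m and z of tablet6 in the frame of hopper_in between -0.01 and 0.06 m and x of tablet7 in the frame of hopper_in between -0.086 and 0.086 m and y of tablet7 in the frame of hopper_in between -0.086 and 0.086 m and z of tablet7 in the frame of hopper_in between -0.01 and 0.06 m and x of tablet8 in the frame of hopper_in between -0.086 and 0.086 m and y of tablet8 in the frame of hopper_in between -0.086 and 0.086 m and z of tablet8 in the frame of hopper_in between -0.01 and 0.06 m and x of tablet9 in the frame of hopper_in between -0.086 and 0.086 m and y of tablet9 in the frame of hopper_in between -0.086 and 0.086 m and z of tablet9 in the frame of hopper_in between -0.01 and 0.06 m and horizontal distance between cup and mat below 0.025 m and angle between cup's own z axis and vertical below 0.1 rad and height (world z) of cup between 0.001 and 0.008 m and linear speed of each of cup, lid below 0.02 m/s and linear speed of each of tablet0, tablet1, tablet2, tablet3, tablet4, tablet5, tablet6, tablet7, tablet8, tablet9 below 0.03 m/s and x of lid in the frame of hopper_rim between -0.012 and 0.012 m and y of lid in the frame of hopper_rim between -0.012 and 0.012 m and z of lid in the frame of hopper_rim between -0.004 and 0.004 m and angle between lid's own z axis and vertical below 0.05 rad); the robot touches nothing.
It fails at once if the knob is forced round between its notches without being pressed down (value of joint selector between 0.5 and 0.8 rad and value of joint selector_press below 0.005 m).
It fails at once if a bottle, can, jar or wrench is moved more than 40 mm (distance of any of can, jar, cleaner, polish, wrench from where it was at the start of the episode above 0.04 m).
Of tablet4, tablet5 only 1 to 2 are there at a start; the rules pass over those that are not, and their reading is None.
Of tablet6, tablet7, tablet8, tablet9 only 1 to 3 are there at a start; the rules pass over those that are not, and their reading is None.
At some moment in a run one of tablet6, tablet7, tablet8, tablet9, cup may be knocked a few centimetres aside while the robot is not near it.
It also fails if it takes over 210 s, if anything falls off the work surface, if the arm or the gripper's body presses on something with over 40 N, if the wrist force passes 120 N, or if a joint passes its speed limit or range.

## Working session

There is one attempt and no reset: what is moved stays moved. The work goes in short steps, Python scripts to look and compute and a tool call to move; the robot and the scene stay as the last step left them, time stands still between calls to the robot, and variables do not carry over. Pictures are saved under pics/ and viewed, about 12 in all and at most 16, crops included, and the job is handed in when it is done.

Besides the shell and the picture viewer there is one more tool, called as a command line: name --pt "numbers of a row" for each row, then --argument value for the rest. carry_out: Moves the arm, as the interface text tells. Its arguments: {"type":"object","properties":{"series":{"type":"array"},"force":{"type":"number"}},"required":["series"]}

```bash
mkdir -p pics; cat > h.py <<'E'
from station import bot
import numpy as np, cv2
from scipy.spatial.transform import Rotation as Rn
def snap(name,fn):
    c=bot.camera(name); cv2.imwrite('pics/'+fn,cv2.cvtColor(c['color'],cv2.COLOR_RGB2BGR)); np.savez('pics/'+fn+'.npz',K=c['K'],R=c['R'],t=c['t']); return c
def ray(fn,uv,z):
    c=np.load('pics/'+fn+'.npz'); d=c['R'].T@np.linalg.inv(c['K'])@np.array([uv[0],uv[1],1.]); o=-c['R'].T@c['t']
    return o+d*(z-o[2])/d[2]
def proj(fn,X):
    c=np.load('pics/'+fn+'.npz'); p=c['K']@(c['R']@np.array(X,float)+c['t']); return p[:2]/p[2]
def crop(fn,out,x0,y0,w,h,s):
    im=cv2.imread('pics/'+fn)[y0:y0+h,x0:x0+w]; cv2.imwrite('pics/'+out,cv2.resize(im,None,fx=s,fy=s,interpolation=cv2.INTER_CUBIC))
def st():
    s=bot.get_state(); R=Rn.from_rotvec(s['tool_rot']).as_matrix(); return s,np.array(s['position']),R
def rel(target):
    s,p,R=st(); return np.round(R.T@(np.array(target)-p)*1000,1)
def show():
    s,p,R=st(); print('clk',s['clock'],'pos',np.round(p,4),'rotv',np.round(s['tool_rot'],3),'F',np.round(s['ft_force'],1),'grip',round(s['grip_width']*87,1)); print(np.round(R,3)); print('q',np.round(s['joint_pos'],2))
E
python3 - <<'E'
from h import *
for n in('scene','top'):
    c=snap(n,n+'0.png'); print(n,c['K'][0],-c['R'].T@c['t'],c['R'][2])
show()
E
```

```text
scene [523.64693275   0.         320.13657195] [ 0.9333797  -0.62931771  1.11605986] [-0.31716348  0.47455261 -0.82110118]
top [486.76935115   0.         315.35078615] [ 0.29731153 -0.04814609  1.38471346] [ 0.17629532  0.00721127 -0.9843109 ]
clk 0.1 pos [0.1615 0.6549 0.2403] rotv [-1.03   1.315  1.029] F [-0.3  0.5  0. ] grip 86.8
[[-0.    -0.971  0.239]
 [-0.002  0.239  0.971]
 [-1.    -0.    -0.002]]
q [-1.36  0.47 -0.05  1.53  0.02  1.14 -0.08]
```

View pics/scene0.png

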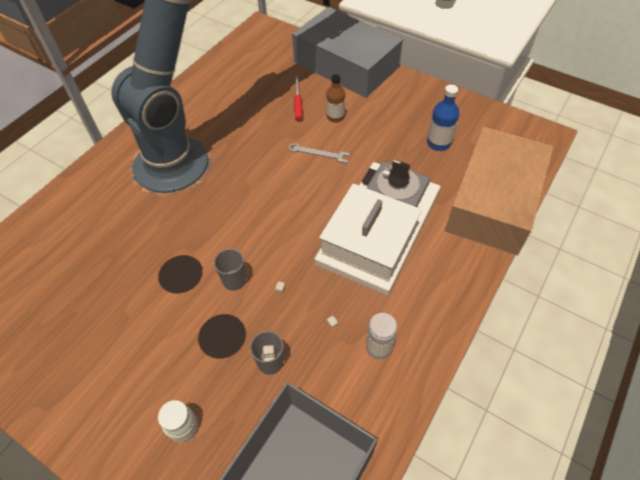

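View pics/top0.png

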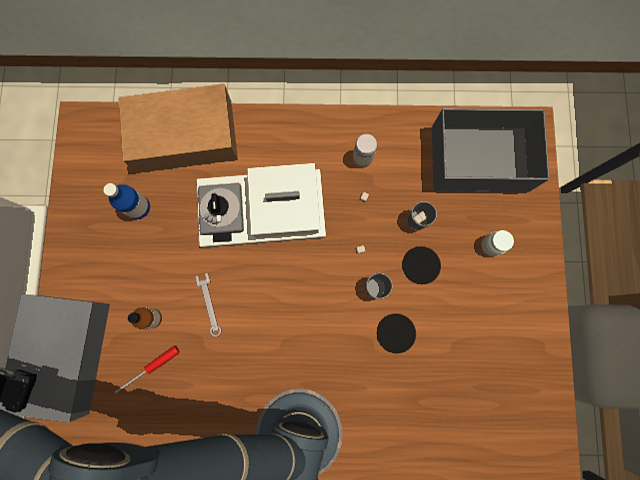

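```bash
python3 - <<'E'
from h import *
crop('top0.png','top0a.png',190,130,270,180,2.9)
a=cv2.imread('pics/scene0.png')[145:285,305:445]; b=cv2.imread('pics/top0.png')[170:255,190:275]
cv2.imwrite('pics/c1.png',np.hstack([cv2.resize(a,(400,400),interpolation=2),cv2.resize(b,(400,400),interpolation=2)]))
E
```

```text
(no output)
```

View pics/top0a.png

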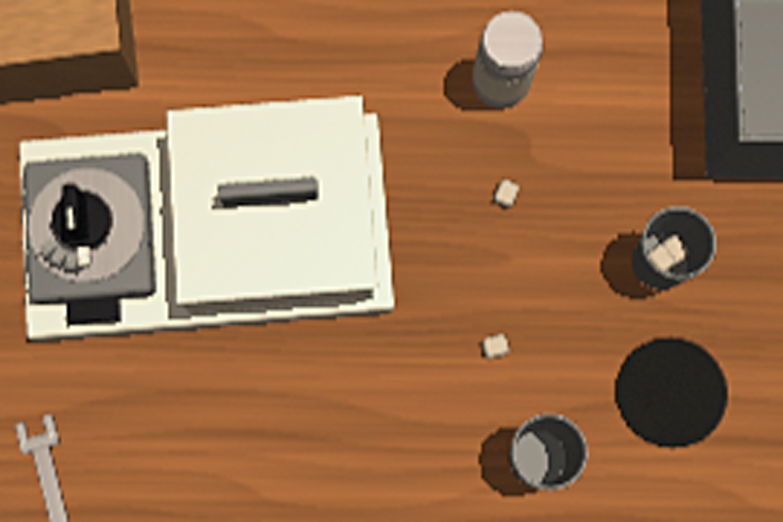

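View pics/c1.png

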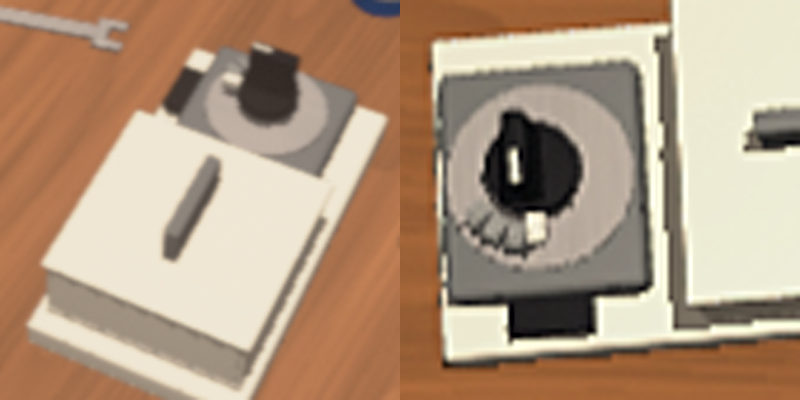

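```bash
python3 - <<'E'
from h import *
P=lambda u,v,z:ray('top0.png',(u/2.9+190,v/2.9+130),z)[:2]
lid=[P(u,v,.105) for u,v in[(167,112),(362,97),(374,290),(180,305)]]
print('lid',np.round(lid,4),np.round(np.mean(lid,0),4))
e=[lid[0]-lid[1],lid[3]-lid[2]]; print('yaw y-edges',[np.degrees(np.arctan2(-x[0],x[1])) for x in e],[np.linalg.norm(x) for x in e])
e=[lid[0]-lid[3],lid[1]-lid[2]]; print('yaw x-edges',[np.degrees(np.arctan2(x[1],x[0])) for x in e],[np.linalg.norm(x) for x in e])
pl=[P(u,v,.03) for u,v in[(20,143),(28,338),(393,306)]]; print('plinth',np.round(pl,4), 'c',(pl[0]+pl[2])/2)
print('bar',P(218,185,.145),P(318,181,.145))
print('cup',P(679,243,.09)); print('tabs',P(507,191,.015),P(496,345,.015)); print('mat',P(671,392,.003)); print('cup2',P(549,452,.09), 'jar',P(512,42,.09))
E
```

```text
lid [[ 0.7087  0.1494]
 [ 0.7257 -0.0346]
 [ 0.5401 -0.0483]
 [ 0.5237  0.1303]] [0.6245 0.0492]
yaw y-edges [np.float64(5.2870830825405335), np.float64(5.237672747685905)] [np.float64(0.18478742281772112), np.float64(0.17932667155712625)]
yaw x-edges [np.float64(5.893200559621797), np.float64(4.211700794953591)] [np.float64(0.1859680928200751), np.float64(0.18614511962420424)]
plinth [[ 0.6988  0.3064]
 [ 0.5025  0.2874]
 [ 0.5387 -0.067 ]] c [0.61873986 0.11968631]
bar [0.62750414 0.09434027] [0.63237764 0.00376449]
cup [ 0.59145711 -0.33377535]
tabs [ 0.65955816 -0.17994497] [ 0.50380124 -0.16852815]
mat [ 0.46118383 -0.34128627]
cup2 [ 0.39426358 -0.21008521] jar [ 0.78775934 -0.17815103]
```

carry_out --pt "-150 0 0 0 87" --pt "-150 0 0 0 87" --pt "-150 0 0 0 87" --pt "-150 0 0 0 87" --pt "-150 0 400 0 87" --pt "-150 0 400 0 87" --pt "-150 0 400 0 87" --pt "-150 0 400 0 87" --pt "-150 0 400 0 87" --pt "-150 0 400 0 87" --pt "-150 0 400 0 87" --pt "-150 0 400 0 87"

```text
clock: 1.6
position: [0.1974, 0.9096, 0.3713]
tool_rot: [-1.019, 1.292, 1.037]
ft_force: [-78.0, 11.7, 14.4]
grip_width: 1.001
```

```bash
python3 -c "
from h import *
show()
P=lambda u,v,z:ray('top0.png',(u/4.706+190,v/4.706+170),z)[:2]
print('knob',P(132,172,.089),P(120,160,.137))
print('head',[P(*a,.06) for a in [(42,72),(235,63),(250,290),(45,303)]])
"
```

```text
clk 1.6 pos [0.1974 0.9096 0.3713] rotv [-1.019  1.292  1.037] F [-78.   11.7  14.4] grip 87.1
[[ 0.009 -0.972  0.237]
 [ 0.022  0.237  0.971]
 [-1.    -0.004  0.023]]
q [-1.34  1.11 -1.39  0.1   1.34  1.99 -0.12]
knob [0.60482258 0.22859185] [0.60024487 0.22540885]
head [array([0.67250308, 0.29178034]), array([0.6795192 , 0.17628887]), array([0.54130938, 0.16175857]), array([0.53197643, 0.28213253])]
```

carry_out --pt "0 0 -60 0 87" --pt "0 0 -120 0 87" --pt "0 0 -180 0 87" --pt "0 0 -220 0 87" --pt "0 0 -220 0 87"

```text
clock: 2.22
position: [0.1448, 0.6921, 0.3632]
tool_rot: [-1.025, 1.292, 1.036]
ft_force: [0.9, 0.2, 0.6]
grip_width: 1.0
```

```bash
python3 -c "
from h import *
show()
"
```

```text
clk 2.225 pos [0.1448 0.6921 0.3632] rotv [-1.025  1.292  1.036] F [0.9 0.2 0.6] grip 87.0
[[ 0.011 -0.972  0.234]
 [ 0.017  0.234  0.972]
 [-1.    -0.007  0.019]]
q [-0.76  0.79 -1.37  1.24  0.79  1.65 -0.62]
```

```bash
cat >> h.py <<'E'
def roll(deg):  # roll so tool z horizontal heading = deg (mod 180)
    s,p,R=st(); h=np.degrees(np.arctan2(R[1,2],R[0,2])); return round((h-deg+90)%180-90,1)
E
python3 -c "
from h import *
print(rel((.627,.049,.30)),roll(5.3))"
```

```text
[  57.9 -618.8 -513.6] 71.2
```

carry_out --pt "20 -310 -257 36 60" --pt "20 -310 -257 36 60" --pt "20 -310 -257 36 60" --pt "20 -310 -257 36 60" --pt "20 -310 -257 36 60" --pt "20 -310 -257 36 60" --pt "20 -310 -257 36 60" --pt "20 -619 -514 71 60" --pt "20 -619 -514 71 60" --pt "20 -619 -514 71 60" --pt "20 -619 -514 71 60" --pt "20 -619 -514 71 60"

```text
clock: 3.72
position: [0.5731, 0.1174, 0.3363]
tool_rot: [-0.063, 1.56, 0.087]
ft_force: [0.9, 0.9, -0.4]
grip_width: 0.691
```

carry_out --pt "0 0 0 0 60" --pt "0 0 0 0 60"

```text
clock: 3.98
position: [0.5719, 0.1174, 0.3343]
tool_rot: [-0.063, 1.564, 0.088]
ft_force: [-0.9, 0.7, -0.2]
grip_width: 0.689
```

```bash
python3 -c "
from h import *
show()
print(rel((.627,.049,.18)),roll(5.3))"
```

```text
clk 3.975 pos [0.5719 0.1174 0.3343] rotv [-0.063  1.564  0.088] F [-0.9  0.7 -0.2] grip 59.9
[[ 0.005 -0.097  0.995]
 [ 0.016  0.995  0.096]
 [-1.     0.016  0.006]]
q [ 0.57  0.49 -1.19  1.59  0.45  1.36 -0.58]
[153.4 -75.8  47.3] 0.2
```

carry_out --pt "100 -76 47 0 60" --pt "100 -76 47 0 60" --pt "154 -76 47 0 60" --pt "204 -76 47 0 60" --pt "204 -76 47 0 60" --pt "204 -76 47 0 60" --pt "204 -76 47 0 60"

```text
clock: 4.85
position: [0.6267, 0.0504, 0.1301]
tool_rot: [-0.065, 1.563, 0.089]
ft_force: [0.1, 1.3, 1.3]
grip_width: 0.69
```

```bash
python3 - <<'E'
from h import *
show(); snap('scene','s1.png'); snap('top','t1.png')
a=cv2.imread('pics/s1.png')[100:320,290:460]; b=cv2.imread('pics/t1.png')[140:280,180:360]
cv2.imwrite('pics/c2.png',np.hstack([cv2.resize(a,(386,500),interpolation=2),cv2.resize(b,(413,321)).copy() if 0 else cv2.copyMakeBorder(cv2.resize(b,(413,321),interpolation=2),0,179,0,0,0)]))
E
```

```text
clk 4.85 pos [0.6267 0.0504 0.1301] rotv [-0.065  1.563  0.089] F [0.1 1.3 1.3] grip 60.0
[[ 0.005 -0.098  0.995]
 [ 0.016  0.995  0.098]
 [-1.     0.016  0.007]]
q [ 0.53  0.73 -1.01  1.72  0.68  1.08 -0.6 ]
```

View pics/c2.png

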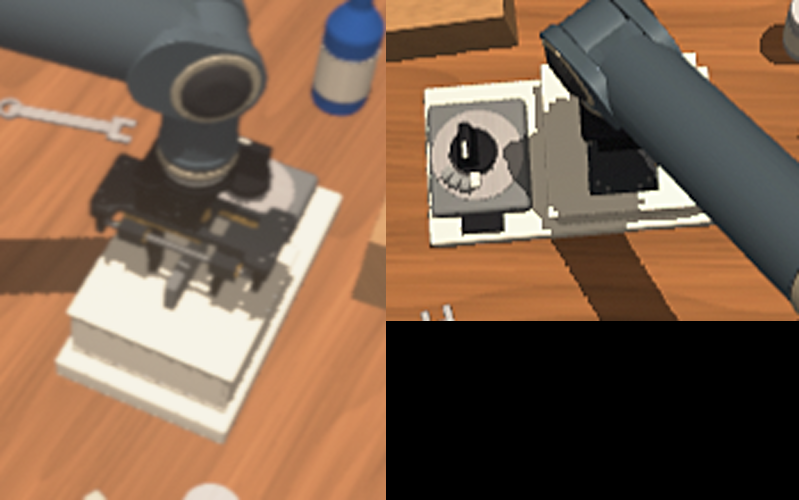

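carry_out --pt "0 0 0 0 8" --pt "0 0 0 0 8" --pt "0 0 0 0 8" --pt "0 0 0 0 8" --pt "0 0 0 0 8" --pt "-30 0 0 0 8" --pt "-60 0 0 0 8" --pt "-60 0 0 0 8" --force 35

```text
clock: 5.95
position: [0.6276, 0.0495, 0.1917]
tool_rot: [-0.063, 1.56, 0.089]
ft_force: [-0.5, -0.0, -3.1]
grip_width: 0.158
```

```bash
python3 - <<'E'
from h import *
show(); print(rel((.415,.125,.190)),rel((.415,.125,.040)))
E
```

```text
clk 5.95 pos [0.6276 0.0495 0.1917] rotv [-0.063  1.56   0.089] F [-0.5 -0.  -3.1] grip 13.7
[[ 0.009 -0.097  0.995]
 [ 0.017  0.995  0.097]
 [-1.     0.016  0.011]]
q [ 0.56  0.67 -1.06  1.67  0.62  1.17 -0.55]
[   1.1   95.8 -204.3] [ 151.    93.4 -205.9]
```

carry_out --pt "0 96 -204 0 8" --pt "0 96 -204 0 8" --pt "0 96 -204 0 8" --pt "0 96 -204 0 8" --pt "50 95 -205 0 8" --pt "100 95 -205 0 8" --pt "135 94 -206 0 8" --pt "150 94 -206 0 8" --pt "152 94 -206 0 8" --pt "152 94 -206 0 8"

```text
clock: 7.2
position: [0.4116, 0.1252, 0.0393]
tool_rot: [-0.067, 1.565, 0.086]
ft_force: [-9.1, -3.5, 25.6]
grip_width: 0.159
```

```bash
python3 - <<'E'
from h import *
show()
E
```

```text
clk 7.2 pos [0.4116 0.1252 0.0393] rotv [-0.067  1.565  0.086] F [-9.1 -3.5 25.6] grip 13.9
[[ 0.004 -0.098  0.995]
 [ 0.012  0.995  0.098]
 [-1.     0.012  0.005]]
q [ 0.38  0.59 -0.95  2.23  0.77  0.69 -1.03]
```

carry_out --pt "0 0 0 0 60" --pt "0 0 0 0 60" --pt "0 0 0 0 60" --pt "-60 0 0 0 60" --pt "-120 0 0 0 60" --pt "-160 0 0 0 60" --pt "-160 0 0 -10 60" --pt "-160 0 0 -20 60" --pt "-160 0 0 -30 60" --pt "-160 0 0 -40 60" --pt "-160 0 0 -50 60" --pt "-160 0 0 -60 60"

```text
clock: 8.7
position: [0.4109, 0.1231, 0.199]
tool_rot: [-0.886, 1.369, 0.9]
ft_force: [0.8, 0.4, 0.8]
grip_width: 0.691
```

```bash
python3 - <<'E'
from h import *
show(); print(rel((.6065,.2285,.19)),roll(95.3))
snap('scene','s2.png'); snap('top','t2.png')
a=cv2.imread('pics/s2.png')[130:330,220:460]; b=cv2.imread('pics/t2.png')[140:340,180:380]
cv2.imwrite('pics/c3.png',np.hstack([cv2.resize(a,(432,360),interpolation=2),cv2.resize(b,(360,360),interpolation=2)]))
E
```

```text
clk 8.7 pos [0.4109 0.1231 0.199 ] rotv [-0.886  1.369  0.9  ] F [0.8 0.4 0.8] grip 60.1
[[ 0.004 -0.913  0.408]
 [ 0.012  0.408  0.913]
 [-1.     0.002  0.013]]
q [ 0.75  0.41 -1.37  2.09  0.47  1.01  0.29]
[  11.  -135.5  175.9] -29.4
```

View pics/c3.png

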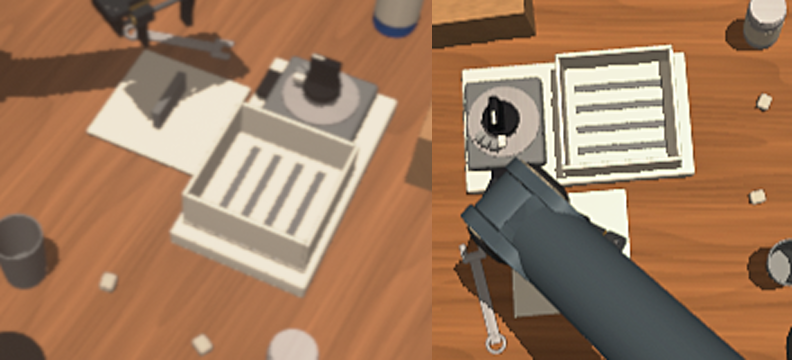

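carry_out --pt "9 -68 88 -10 45" --pt "9 -136 176 -20 45" --pt "9 -136 176 -29 45" --pt "9 -136 176 -29 45" --pt "9 -136 176 -29 45" --pt "9 -136 176 -29 45" --pt "9 -136 176 -29 45"

```text
clock: 9.68
position: [0.6068, 0.2264, 0.1922]
tool_rot: [-1.261, 1.159, 1.269]
ft_force: [-0.2, -1.0, 0.5]
grip_width: 0.517
```

```bash
python3 - <<'E'
from h import *
show(); print(rel((.6065,.2285,.122)),roll(95.3))
P=lambda u,v,z:ray('t2.png',((u-432)/1.8+180,v/1.8+140),z)[:2]
c=[P(*a,.1) for a in[(557,57),(672,46),(680,163),(561,176)]]; print(np.round(c,4),np.mean(c,0))
E
```

```text
clk 9.675 pos [0.6068 0.2264 0.1922] rotv [-1.261  1.159  1.269] F [-0.2 -1.   0.5] grip 44.9
[[ 0.004 -0.997 -0.079]
 [ 0.011 -0.079  0.997]
 [-1.    -0.005  0.011]]
q [ 0.32  0.77 -1.19  1.62  0.74  1.26  0.64]
[70.2  0.5  1.4] -0.8
[[ 0.7016  0.1447]
 [ 0.7213 -0.0305]
 [ 0.5394 -0.0451]
 [ 0.5175  0.1318]] [0.61995427 0.05024735]
```

carry_out --pt "40 0 1 0 45" --pt "70 0 1 0 45" --pt "70 0 1 0 45" --pt "70 0 1 0 8" --pt "70 0 1 0 8" --pt "70 0 1 0 8" --pt "70 0 1 0 8" --pt "70 0 1 0 8" --force 45

```text
clock: 10.68
position: [0.6071, 0.2306, 0.1233]
tool_rot: [-1.26, 1.154, 1.271]
ft_force: [0.7, 4.9, 1.7]
grip_width: 0.156
```

carry_out --pt "4 0 0 0 8" --pt "8 0 0 0 8" --pt "11.5 0 0 0 8" --pt "12 0 0 0 8"

```text
clock: 11.18
position: [0.6071, 0.231, 0.1124]
tool_rot: [-1.261, 1.154, 1.271]
ft_force: [-1.0, 0.3, 8.0]
grip_width: 0.155
```

```bash
python3 - <<'E'
from h import *
show()
E
```

```text
clk 11.175 pos [0.6071 0.231  0.1124] rotv [-1.261  1.154  1.271] F [-1.   0.3  8. ] grip 13.5
[[ 0.006 -0.997 -0.081]
 [ 0.015 -0.081  0.997]
 [-1.    -0.007  0.014]]
q [ 0.28  0.85 -1.12  1.68  0.83  1.15  0.58]
```

carry_out --pt "1.5 0 0 0 8" --pt "1.5 0 0 10 8" --pt "1.5 0 0 20 8" --pt "1.5 0 0 30 8" --pt "1.5 0 0 40 8" --pt "1.5 0 0 50 8" --pt "1.5 0 0 60 8" --pt "1.5 0 0 69 8" --pt "1.5 0 0 69 8" --pt "1.5 0 0 69 8"

```text
clock: 12.42
position: [0.6074, 0.2317, 0.1126]
tool_rot: [-0.34, 1.532, 0.361]
ft_force: [-1.0, 2.8, 8.1]
grip_width: 0.158
```

```bash
python3 - <<'E'
from h import *
show(); s,p,R=st(); print(s['moment'],np.degrees(np.arctan2(R[1,2],R[0,2])))
E
```

```text
clk 12.425 pos [0.6074 0.2317 0.1126] rotv [-0.34   1.532  0.361] F [-1.   2.8  8.1] grip 13.7
[[ 0.007 -0.433  0.901]
 [ 0.015  0.901  0.433]
 [-1.     0.01   0.013]]
q [ 0.16  0.72 -0.87  1.69  0.63  1.02 -0.48]
[ 0.03120554  0.31391369 -0.02557641] 25.634255295884603
```

carry_out --pt "-5 0 0 0 8" --pt "-11 0 0 0 8" --pt "-11 0 0 0 45" --pt "-11 0 0 0 45" --pt "-11 0 0 0 45" --pt "-40 0 0 0 45" --pt "-80 0 0 0 45" --pt "-80 -80 -60 0 87" --pt "-80 -160 -120 0 87" --pt "-80 -160 -120 0 87"

```text
clock: 13.68
position: [0.5698, 0.0444, 0.1895]
tool_rot: [-0.341, 1.532, 0.36]
ft_force: [0.7, -0.2, -0.1]
grip_width: 0.772
```

```bash
python3 - <<'E'
from h import *
show(); snap('scene','s3.png'); snap('top','t3.png')
a=cv2.imread('pics/s3.png')[140:220,340:440]; b=cv2.imread('pics/t3.png')[160:260,180:280]
cv2.imwrite('pics/c4.png',np.hstack([cv2.resize(a,(400,320),interpolation=2),cv2.resize(b,(320,320),interpolation=2)]))
E
```

```text
clk 13.675 pos [0.5698 0.0444 0.1895] rotv [-0.341  1.532  0.36 ] F [ 0.7 -0.2 -0.1] grip 67.2
[[ 0.007 -0.433  0.901]
 [ 0.014  0.901  0.433]
 [-1.     0.009  0.013]]
q [ 0.58  0.54 -0.99  1.81  0.5   1.06 -0.14]
```

View pics/c4.png

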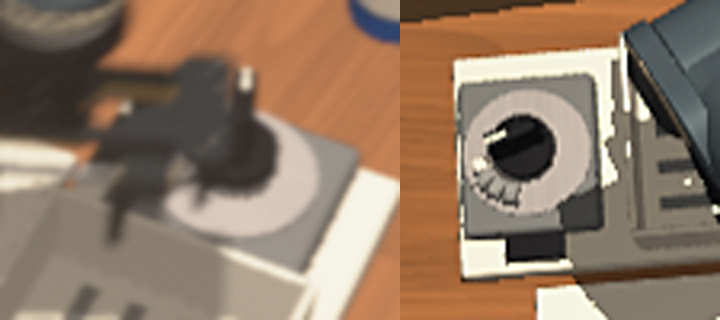

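```bash
cat >> h.py <<'E'
def tabs(fn,z=.0075,lo=15,hi=120):
    im=cv2.imread('pics/'+fn).astype(int); m=((im.min(2)>140)&(im.max(2)-im.min(2)<75)).astype(np.uint8)
    n,l,s,c=cv2.connectedComponentsWithStats(m)
    for i in range(1,n):
        if lo<=s[i,4]<=hi:
            X=ray(fn,c[i],z); mu=cv2.moments((l==i).astype(np.uint8),True)
            print(np.round(c[i],1),s[i,4],np.round(X[:2],4))
E
python3 - <<'E'
from h import *
tabs('top0.png'); print(); tabs('t3.png'); print(); tabs('s3.png')
print(rel((.6596,-.180,.10)),roll(58))
E
```

```text
[29.9 83.8] 109 [1.0014 0.8399]
[86.  84.5] 110 [1.0011 0.6679]
[570.4  87.1] 32 [ 1.0093 -0.8049]
[576.1 161.1] 107 [ 0.7749 -0.8032]
[364.5 195.7] 41 [ 0.6619 -0.1798]
[ 46.8 200.4] 20 [0.6364 0.7475]
[419.8 217.1] 73 [ 0.6002 -0.3392]
[360.6 248.7] 42 [ 0.5058 -0.1681]
[133.  379.2] 33 [0.1367 0.455 ]

[255.2 194. ] 24 [0.6633 0.1392]
[364.4 195.8] 43 [ 0.6618 -0.1795]
[198. 210.] 17 [0.6131 0.3038]
[419.8 217.2] 82 [ 0.6    -0.3391]
[362.3 247.8] 21 [ 0.5083 -0.1729]
[128.9 382. ] 52 [0.1292 0.4655]
[405.  395.4] 34 [ 0.105  -0.2872]
[ 20.4 430.6] 82 [-0.0008  0.7475]
[ 16.7 462.9] 91 [-0.0822  0.7476]

[175.5   6.2] 90 [-0.5132  0.6054]
[451.1  89.1] 114 [0.5545 0.7099]
[300.5 148.3] 97 [0.29   0.2424]
[279.7 285.8] 63 [ 0.5016 -0.1654]
[331.9 320.5] 73 [ 0.6572 -0.1765]
[  86.6 -234.6  -10. ] -33.1
```

carry_out --pt "60 -90 -4 -10 50" --pt "80 -180 -8 -20 50" --pt "80 -235 -10 -30 50" --pt "80 -235 -10 -40 50" --pt "80 -235 -10 -40 50" --pt "80 -235 -10 -40 50"

```text
clock: 14.52
position: [0.6596, -0.1805, 0.106]
tool_rot: [-0.873, 1.378, 0.883]
ft_force: [0.3, 1.3, 0.6]
grip_width: 0.578
```

```bash
python3 - <<'E'
from h import *
show(); print(rel((.6595,-.178,.022)),roll(65))
E
```

```text
clk 14.525 pos [ 0.6596 -0.1805  0.106 ] rotv [-0.873  1.378  0.883] F [0.3 1.3 0.6] grip 50.3
[[ 0.003 -0.905  0.426]
 [ 0.009  0.426  0.905]
 [-1.     0.001  0.009]]
q [ 0.83  0.85 -1.01  1.59  0.76  1.14  0.77]
[84.   1.   1.4] -0.2
```

carry_out --pt "50 1 2 0 50" --pt "82 1 2 0 50" --pt "83 1 2 0 50" --pt "83 1 2 0 5" --pt "83 1 2 0 5" --pt "83 1 2 0 5" --pt "83 1 2 0 5" --pt "83 1 2 0 5" --pt "20 1 2 0 5" --pt "-40 1 2 0 5" --pt "-50 1 2 0 5" --force 15

```text
clock: 15.9
position: [0.6618, -0.178, 0.1612]
tool_rot: [-0.876, 1.372, 0.878]
ft_force: [0.5, -0.2, -0.5]
grip_width: 0.227
```

```bash
python3 - <<'E'
from h import *
show(); print(rel((.625,.01,.16)),rel((.625,.01,.085)))
E
```

```text
clk 15.9 pos [ 0.6618 -0.178   0.1612] rotv [-0.876  1.372  0.878] F [ 0.5 -0.2 -0.5] grip 19.8
[[ 0.011 -0.905  0.426]
 [ 0.008  0.426  0.905]
 [-1.    -0.006  0.012]]
q [ 0.84  0.79 -1.05  1.55  0.71  1.21  0.8 ]
[  2.4 113.5 154.3] [ 77.4 113.9 153.4]
```

carry_out --pt "0 60 70 0 5" --pt "0 114 154 0 5" --pt "0 114 154 0 5" --pt "40 114 154 0 5" --pt "77 114 154 0 5" --pt "77 114 154 0 5" --pt "77 114 154 0 45" --pt "77 114 154 0 45" --pt "77 114 154 0 45" --pt "30 114 154 0 50" --pt "0 114 154 0 50" --pt "0 114 154 0 50"

```text
clock: 17.4
position: [0.6259, 0.0105, 0.1657]
tool_rot: [-0.878, 1.367, 0.875]
ft_force: [-0.7, 0.3, -0.2]
grip_width: 0.574
```

carry_out --pt "0 17 -60 -10 50" --pt "0 34 -120 -20 50" --pt "0 34 -180 -30 50" --pt "0 34 -212 -40 50" --pt "0 34 -212 -40 50" --pt "30 34 -212 -40 50" --pt "60 34 -212 -40 50" --pt "60 34 -212 -40 50"

```text
clock: 18.4
position: [0.5046, -0.1649, 0.1003]
tool_rot: [-1.397, 1.059, 1.39]
ft_force: [0.9, 0.3, 0.6]
grip_width: 0.575
```

```bash
python3 - <<'E'
from h import *
show(); print(rel((.504,-.167,.022)),roll(105)); snap('scene','s4.png'); tabs('s4.png')
crop('s4.png','c5.png',200,160,260,200,2.8)
E
```

```text
clk 18.4 pos [ 0.5046 -0.1649  0.1003] rotv [-1.397  1.059  1.39 ] F [0.9 0.3 0.6] grip 50.0
[[ 0.013 -0.967 -0.256]
 [ 0.01  -0.256  0.967]
 [-1.    -0.015  0.006]]
q [ 1.11  0.77 -1.23  1.97  0.85  1.04  1.32]
[78.3  2.3 -2.4] -0.2
[170.1   3.1] 32 [-0.5445  0.6104]
[130.5  31.6] 104 [-0.545   0.4009]
[91.8 59.2] 20 [-0.5465  0.2168]
[ 6.  69.3] 26 [-0.7551  0.0275]
[451.3  88.6] 86 [0.554 0.712]
[ 65.3 100.2] 68 [-0.4636  0.0251]
[374.7 165.8] 56 [0.5072 0.2961]
[267.9 349.2] 67 [ 0.5725 -0.3128]
[268.3 358.7] 27 [ 0.5864 -0.3302]
```

View pics/c5.png

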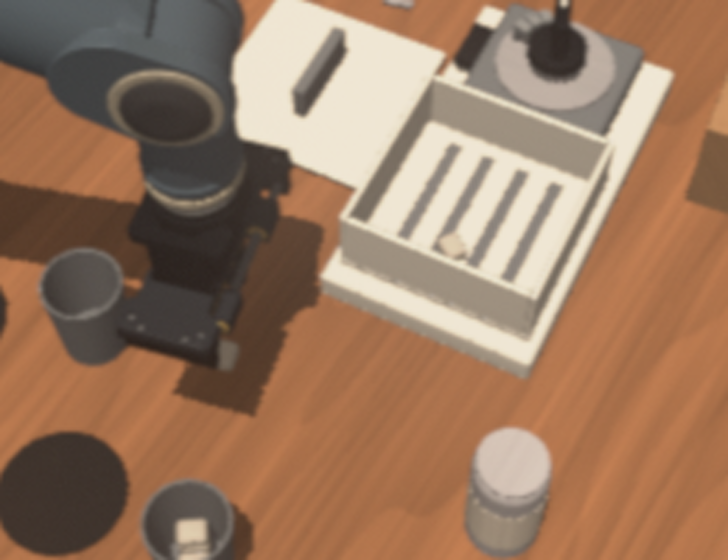

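carry_out --pt "50 2 -2 0 50" --pt "77 2 -2 0 50" --pt "78 2 -2 0 50" --pt "78 2 -2 0 5" --pt "78 2 -2 0 5" --pt "78 2 -2 0 5" --pt "78 2 -2 0 5" --pt "78 2 -2 0 5" --pt "20 2 -2 0 5" --pt "-40 2 -2 0 5" --pt "-60 2 -2 0 5"

```text
clock: 19.82
position: [0.5048, -0.1676, 0.1649]
tool_rot: [-1.402, 1.055, 1.383]
ft_force: [0.6, 0.6, 0.1]
grip_width: 0.273
```

```bash
python3 - <<'E'
from h import *
show(); print(rel((.625,.05,.16)),rel((.625,.05,.085)),rel((.625,-.30,.16)))
E
```

```text
clk 19.825 pos [ 0.5048 -0.1676  0.1649] rotv [-1.402  1.055  1.383] F [0.6 0.6 0.1] grip 23.7
[[ 0.02  -0.966 -0.256]
 [ 0.009 -0.256  0.967]
 [-1.    -0.022  0.003]]
q [ 1.17  0.69 -1.31  1.92  0.74  1.12  1.4 ]
[   9.2 -171.7  179.6] [  84.2 -170.1  179.4] [   6.2  -82.2 -158.7]
```

carry_out --pt "0 -60 60 0 5" --pt "0 -120 120 0 5" --pt "0 -171 180 0 5" --pt "0 -171 180 0 5" --pt "0 -171 180 0 5" --pt "50 -171 180 0 5" --pt "82 -171 180 0 5" --pt "82 -171 180 0 5" --pt "82 -171 180 0 45" --pt "82 -171 180 0 45" --pt "82 -171 180 0 45"

```text
clock: 21.2
position: [0.6263, 0.0508, 0.0885]
tool_rot: [-1.403, 1.054, 1.381]
ft_force: [-0.7, -0.4, -0.2]
grip_width: 0.492
```

carry_out --pt "-50 0 0 0 87" --pt "-110 0 0 0 87" --pt "-150 0 -60 10 87" --pt "-150 0 -100 20 87" --pt "-150 0 -100 30 87" --pt "-150 0 -100 40 87" --pt "-150 0 -100 50 87" --pt "-150 0 -100 60 87" --pt "-150 0 -100 70 87" --pt "-150 0 -100 80 87" --pt "-150 0 -100 90 87" --pt "-150 0 -100 100 87"

```text
clock: 22.7
position: [0.6484, -0.0468, 0.2389]
tool_rot: [-0.056, 1.546, 0.068]
ft_force: [0.2, -0.0, 0.1]
grip_width: 1.001
```

```bash
python3 - <<'E'
from h import *
show(); snap('scene','s5.png'); snap('top','t5.png')
a=cv2.imread('pics/s5.png')[180:400,220:440]; b=cv2.imread('pics/t5.png')[150:290,350:490]
cv2.imwrite('pics/c6.png',np.hstack([cv2.resize(a,(396,396),interpolation=2),cv2.resize(b,(396,396),interpolation=2)]))
E
```

```text
clk 22.7 pos [ 0.6484 -0.0468  0.2389] rotv [-0.056  1.546  0.068] F [ 0.2 -0.   0.1] grip 87.0
[[ 0.023 -0.079  0.997]
 [ 0.009  0.997  0.079]
 [-1.     0.007  0.024]]
q [ 0.58  0.55 -0.83  1.58  0.43  1.18 -0.26]
```

View pics/c6.png

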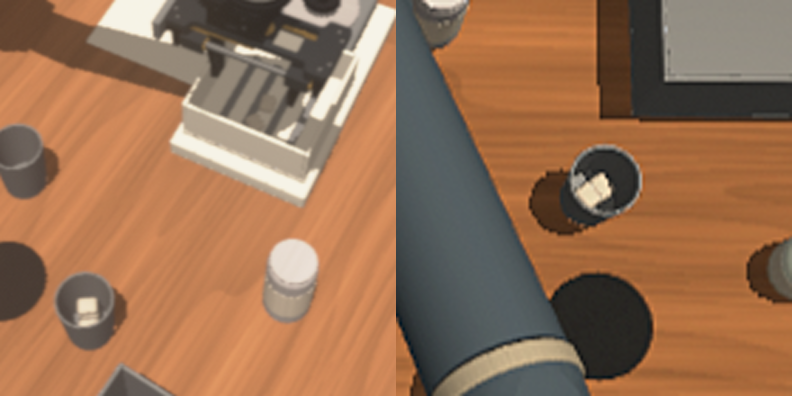

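```bash
python3 - <<'E'
from h import *
a=ray('t5.png',(424.2,214.0),.09); b=ray('s5.png',(267.8,346.1),.09); print(a,b)
print('bin corner',ray('t5.png',(433,192),.0)[:2],ray('t5.png',(441,179),.08)[:2])
c=(a+b)/2; print(rel((c[0],c[1],.16)),rel((c[0],c[1],.082)),roll(5.3))
E
```

```text
[ 0.59088277 -0.33392925  0.09      ] [ 0.5952157  -0.33077093  0.09      ]
bin corner [ 0.67770528 -0.38126476] [ 0.69328296 -0.38527677]
[  75.5 -280.3  -81.3] [ 153.5 -280.8  -83.1] -0.5
```

carry_out --pt "30 -60 -20 0 87" --pt "50 -120 -40 0 87" --pt "75 -180 -60 0 87" --pt "75 -240 -80 0 87" --pt "75 -280 -82 0 87" --pt "75 -280 -82 0 87" --pt "75 -280 -82 0 87"

```text
clock: 23.68
position: [0.5925, -0.3312, 0.1607]
tool_rot: [-0.062, 1.545, 0.074]
ft_force: [-0.2, 0.5, -0.2]
grip_width: 0.997
```

```bash
python3 - <<'E'
from h import *
show(); print(rel((.593,-.332,.082)),roll(5.3))
snap('scene','s6.png'); crop('s6.png','c7.png',190,220,180,180,3)
E
```

```text
clk 23.675 pos [ 0.5925 -0.3312  0.1607] rotv [-0.062  1.545  0.074] F [-0.2  0.5 -0.2] grip 86.7
[[ 0.024 -0.087  0.996]
 [ 0.009  0.996  0.087]
 [-1.     0.007  0.025]]
q [ 0.96  0.66 -0.77  1.59  0.49  1.08  0.15]
[78.6 -1.4 -1.5] -0.3
```

View pics/c7.png

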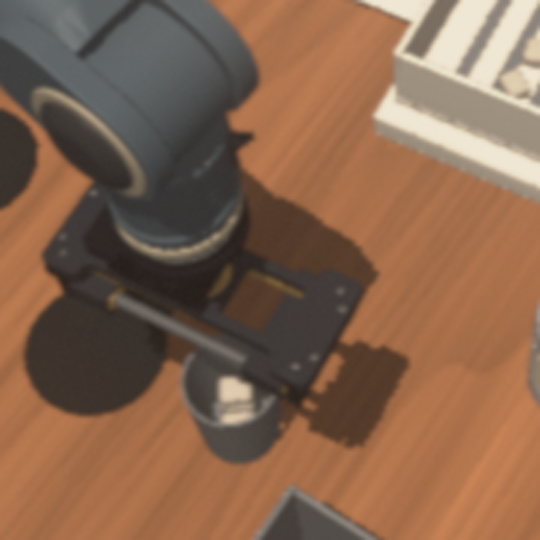

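carry_out --pt "40 -1 -2 0 87" --pt "70 -1 -2 0 87" --pt "79 -1 -2 0 87" --pt "79 -1 -2 0 87"

```text
clock: 24.22
position: [0.5935, -0.3292, 0.0823]
tool_rot: [-0.065, 1.545, 0.078]
ft_force: [-0.3, -0.2, 0.4]
grip_width: 1.003
```

carry_out --pt "0 0 0 0 60" --pt "0 0 0 0 60" --pt "0 0 0 0 60" --pt "0 0 0 0 60" --pt "-20 0 0 0 60" --pt "-50 0 0 0 60" --pt "-100 0 0 0 60" --pt "-100 0 0 0 60" --force 14

```text
clock: 25.22
position: [0.594, -0.3305, 0.1879]
tool_rot: [-0.067, 1.536, 0.075]
ft_force: [0.6, 0.3, -1.2]
grip_width: 0.782
```

```bash
python3 - <<'E'
from h import *
show()
snap('scene','s7.png'); crop('s7.png','c8.png',190,180,180,180,3)
E
```

```text
clk 25.225 pos [ 0.594  -0.3305  0.1879] rotv [-0.067  1.536  0.075] F [ 0.6  0.3 -1.2] grip 68.0
[[ 0.033 -0.091  0.995]
 [ 0.006  0.996  0.091]
 [-0.999  0.003  0.034]]
q [ 0.97  0.64 -0.79  1.57  0.47  1.11  0.17]
```

View pics/c8.png

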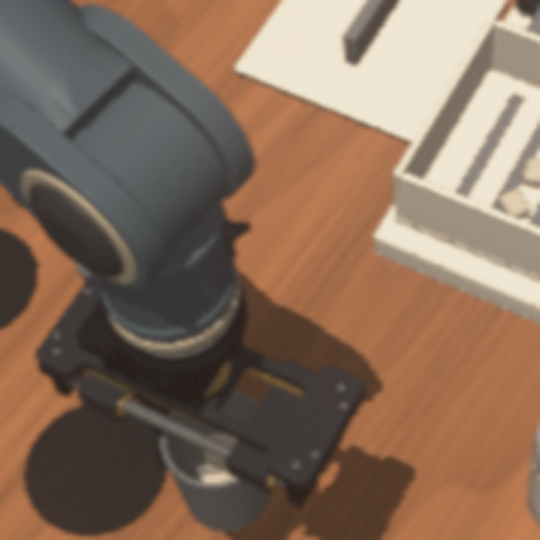

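```bash
cat >> h.py <<'E'
def hop(eta,zeta,xs=0):
    return (0.632-.092*eta+xs*.996,-.0385+.996*eta+xs*.092,.1+zeta)
E
python3 - <<'E'
from h import *
print(rel(hop(-50,58)) if 0 else rel(hop(-.050,.058)),roll(5.3))
E
```

```text
[ 30.1 236.9  65.4] -0.1
```

carry_out --pt "0 40 11 0 60" --pt "0 80 22 0 60" --pt "0 120 33 0 60" --pt "0 160 44 0 60" --pt "0 200 55 0 60" --pt "15 225 65 0 60" --pt "30 237 65 0 60" --pt "30 237 65 0 60" --pt "30 237 65 0 60"

```text
clock: 26.4
position: [0.636, -0.0902, 0.1578]
tool_rot: [-0.065, 1.541, 0.074]
ft_force: [-0.0, -0.1, -1.5]
grip_width: 0.781
```

```bash
python3 - <<'E'
from h import *
show()
for e,z in[(-31,55),(-10,62),(12,62),(32,54),(49,40),(63,26),(67,16),(69,8)]: print(rel(hop(e/1e3,z/1e3)))
E
```

```text
clk 26.4 pos [ 0.636  -0.0902  0.1578] rotv [-0.065  1.541  0.074] F [-0.  -0.1 -1.5] grip 68.0
[[ 0.028 -0.089  0.996]
 [ 0.007  0.996  0.089]
 [-1.     0.004  0.028]]
q [ 0.63  0.61 -0.79  1.69  0.49  1.02 -0.24]
[ 2.9 20.8  0.6]
[-4.  41.9  0.8]
[-3.9 63.9  0.7]
[ 4.1 83.8  0.4]
[ 1.820e+01  1.008e+02 -1.000e-01]
[ 32.3 114.7  -0.5]
[ 42.3 118.7  -0.8]
[ 50.3 120.7  -1.1]
```

carry_out --pt "3 10 0 0 60" --pt "3 20 0 0 60" --pt "0 31 0 0 60" --pt "-4 42 0 0 60" --pt "-5 53 0 0 60" --pt "-4 64 0 0 60" --pt "-4 64 0 0 60"

```text
clock: 27.28
position: [0.6302, -0.0248, 0.1623]
tool_rot: [-0.066, 1.541, 0.076]
ft_force: [-0.2, -0.5, -0.1]
grip_width: 0.778
```

```bash
python3 - <<'E'
from h import *
show()
for e,z in[(32,54),(49,40),(63,26),(67,16),(69,8)]: print(rel(hop(e/1e3,z/1e3)))
snap('scene','s8.png'); crop('s8.png','c9.png',280,130,180,180,3)
E
```

```text
clk 27.275 pos [ 0.6302 -0.0248  0.1623] rotv [-0.066  1.541  0.076] F [-0.2 -0.5 -0.1] grip 67.7
[[ 0.028 -0.091  0.995]
 [ 0.007  0.996  0.091]
 [-1.     0.005  0.029]]
q [ 0.54  0.59 -0.8   1.71  0.49  1.02 -0.34]
[ 8.4 18.2  0.2]
[22.5 35.1 -0.2]
[36.5 49.  -0.6]
[46.6 53.  -0.9]
[54.6 55.  -1.1]
```

View pics/c9.png

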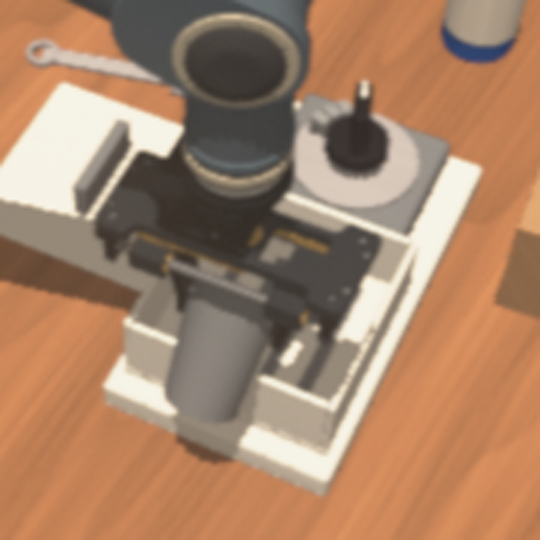

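carry_out --pt "4 10 0 0 60" --pt "8 18 0 0 60" --pt "15 27 0 0 60" --pt "22 35 0 0 60" --pt "29 42 0 0 60" --pt "36 49 0 0 60" --pt "46 53 0 0 60" --pt "54 55 0 0 60" --pt "54 55 0 0 60" --pt "54 55 0 0 60" --pt "54 55 0 0 60"

```text
clock: 28.7
position: [0.6268, 0.0302, 0.1088]
tool_rot: [-0.065, 1.541, 0.076]
ft_force: [-0.8, 2.1, 0.3]
grip_width: 0.78
```

```bash
python3 - <<'E'
from h import *
show()
snap('scene','s9.png'); snap('top','t9.png')
a=cv2.imread('pics/s9.png')[150:300,310:460]; b=cv2.imread('pics/t9.png')[150:250,240:340]
cv2.imwrite('pics/c10.png',np.hstack([cv2.resize(a,(396,396),interpolation=2),cv2.resize(b,(396,396),interpolation=2)]))
E
```

```text
clk 28.7 pos [0.6268 0.0302 0.1088] rotv [-0.065  1.541  0.076] F [-0.8  2.1  0.3] grip 67.8
[[ 0.028 -0.09   0.996]
 [ 0.008  0.996  0.089]
 [-1.     0.006  0.029]]
q [ 0.42  0.64 -0.77  1.76  0.55  0.93 -0.48]
```

View pics/c10.png

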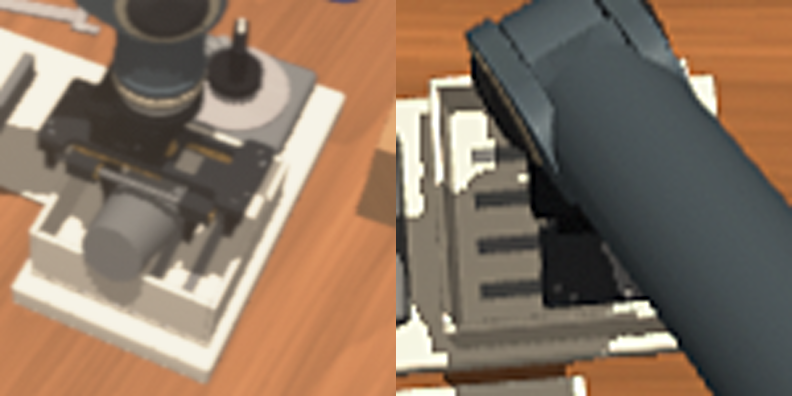

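carry_out --pt "4 2 0 0 60" --pt "4 12 0 0 60" --pt "4 0 0 0 60" --pt "4 12 0 0 60" --pt "4 0 0 0 60" --pt "-2 0 0 0 60" --pt "5 0 0 0 60" --pt "-2 0 0 0 60" --pt "5 0 0 0 60" --pt "5 0 0 0 60"

```text
clock: 30.05
position: [0.6271, 0.0305, 0.1035]
tool_rot: [-0.065, 1.54, 0.076]
ft_force: [0.4, 0.4, 0.5]
grip_width: 0.779
```

```bash
python3 - <<'E'
from h import *
show()
for e,z in[(63,26),(49,40),(32,54),(12,62),(-10,62),(-31,55),(-50,58),(-50,130)]: print(rel(hop(e/1e3,z/1e3)))
E
```

```text
clk 30.05 pos [0.6271 0.0305 0.1035] rotv [-0.065  1.54   0.076] F [0.4 0.4 0.5] grip 67.8
[[ 0.029 -0.09   0.995]
 [ 0.008  0.996  0.09 ]
 [-1.     0.006  0.029]]
q [ 0.42  0.65 -0.76  1.77  0.55  0.92 -0.48]
[-22.6  -6.   -0.8]
[-36.7 -19.9  -0.4]
[-50.8 -36.9   0.1]
[-58.9 -56.8   0.3]
[-59.  -78.8   0.4]
[-52.1 -99.9   0.2]
[ -55.2 -118.8    0.3]
[-127.2 -118.4    2.5]
```

carry_out --pt "-22 -6 0 0 60" --pt "-36 -20 0 0 60" --pt "-44 -29 0 0 60" --pt "-51 -37 0 0 60" --pt "-59 -57 0 0 60" --pt "-59 -79 0 0 60" --pt "-54 -100 0 0 60" --pt "-54 -119 0 0 60" --pt "-80 -140 0 0 60" --pt "-105 -170 0 0 60" --pt "-105 -200 0 0 60" --pt "-105 -200 0 0 60"

```text
clock: 31.55
position: [0.6417, -0.1742, 0.2064]
tool_rot: [-0.062, 1.542, 0.07]
ft_force: [0.7, 0.9, -1.5]
grip_width: 0.78
```

```bash
python3 - <<'E'
from h import *
show()
snap('scene','s10.png'); snap('top','t10.png')
a=cv2.imread('pics/s10.png')[150:350,250:450]; b=cv2.imread('pics/t10.png')[150:290,240:380]
cv2.imwrite('pics/c11.png',np.hstack([cv2.resize(a,(396,396),interpolation=2),cv2.resize(b,(396,396),interpolation=2)]))
E
```

```text
clk 31.55 pos [ 0.6417 -0.1742  0.2064] rotv [-0.062  1.542  0.07 ] F [ 0.7  0.9 -1.5] grip 67.8
[[ 0.028 -0.084  0.996]
 [ 0.007  0.996  0.084]
 [-1.     0.005  0.028]]
q [ 0.75  0.6  -0.81  1.58  0.46  1.13 -0.08]
```

View pics/c11.png

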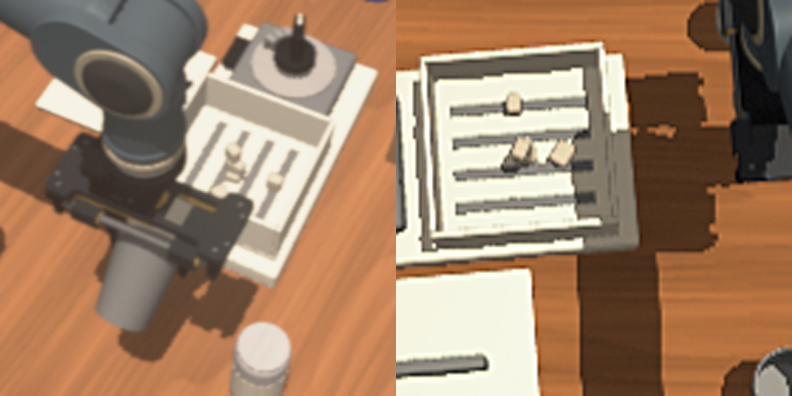

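```bash
python3 - <<'E'
from h import *
im=cv2.imread('pics/t10.png').astype(int)
def show_(im,x0,x1,y0,y1):
    d=(im[...,2]-im[...,0]); v=im.max(2)
    for y in range(y0,y1): print(y,''.join('#' if d[y,x]>=35 else ('+' if d[y,x]>=25 else ('.' if v[y,x]>120 else ' ')) for x in range(x0,x1)))
print(im[186,282],im[178,275],im[203,298],im[203,310],im[215,310])
show_(im,250,325,170,236)
E
```

```text
[187 223 239] [234 252 253] [179 216 232] [106 121 130] [106 123 133]
170 +.+.++...++++...++++###+++                                   +........#####
171 +.+++#++##+++                                                +..+.....#####
172 +                                                            ++.+.....#####
173 #                                                            +#.+.....#####
174 #                                                  .#### +++ +#.#.....#####
175 ++                                          +#######....++++++#.#.....+####
176 .+                         +################+...........+++++++.+.....+####
177 .++                 +#######............................+++++++.+.....+####
178 .++ +################...................................+++++++.+.....+####
179 .+++#...................................................+++++++.+.....#####
180 . +#....................................................+++++++.......+####
181 . +#....................................................+++++++.......+####
182 .++#..........................+++.......................#+++++++..
[... 3549 characters left out ...]
....................................+++##+#+### +.+..++++++.
228 +#..++#................................++..++....+.+..........#++... +++++.
229 +#+.+++.................++.+++..+....+.+..........+##++..++++++      +++++.
230 ++.. ++.....+.+++++.+.+.+..+.........++##++..++.+##+++               +++++.
231 +++.+##++.+.+.++..........+#+++++++++##+++                           ++++++
232 ++#+++.......+##++++++#++##++                                        ++++++
233 .+##++++++++##+++                                                  ..+++++.
234 .++++                                         . ..   +++  ++++.++++++++.++.
235 ++.                                          ++++++++...+++++++++++++++++++
```

```bash
python3 - <<'E'
from h import *
for e,z in[(-40,75),(0,63),(12,62),(32,54),(49,40),(63,26),(67,16),(69,6)]: print(rel(hop(e/1e3,z/1e3)))
E
```

```text
[32.2 91.1  1.3]
[ 44.5 131.    0.9]
[ 45.6 143.    0.8]
[ 53.7 163.    0.5]
[6.790e+01 1.799e+02 1.000e-01]
[ 81.9 193.8  -0.3]
[ 92.  197.7  -0.6]
[102.  199.7  -0.9]
```

carry_out --pt "20 50 1 0 60" --pt "32 91 1 0 60" --pt "44 125 1 0 60" --pt "46 143 1 0 60" --pt "54 163 0 0 60" --pt "68 180 0 0 60" --pt "82 194 0 0 60" --pt "92 198 0 0 60" --pt "102 200 0 0 60" --pt "103 200 0 0 60"

```text
clock: 32.9
position: [0.6264, 0.0311, 0.1044]
tool_rot: [-0.063, 1.542, 0.078]
ft_force: [-0.7, 2.6, 0.8]
grip_width: 0.775
```

carry_out --pt "1 0 15 0 60" --pt "1 0 -15 0 60" --pt "1 0 15 0 60" --pt "1 0 -15 0 60" --pt "1 0 15 0 60" --pt "1 0 -15 0 60" --pt "2 0 0 0 60" --pt "-8 -22 0 0 60" --pt "2 0 0 0 60" --pt "-8 -22 0 0 60" --pt "2 0 0 0 60" --pt "2 0 0 0 60"

```text
clock: 34.4
position: [0.6271, 0.0323, 0.1023]
tool_rot: [-0.063, 1.542, 0.08]
ft_force: [-0.0, 0.3, -0.5]
grip_width: 0.78
```

carry_out --pt "1 0 15 0 60" --pt "1 0 -15 0 60" --pt "1 0 15 0 60" --pt "1 0 -15 0 60" --pt "1 0 15 0 60" --pt "1 0 -15 0 60" --pt "1 0 0 0 60" --pt "1 0 0 0 60"

```text
clock: 35.4
position: [0.629, 0.0316, 0.1017]
tool_rot: [-0.063, 1.54, 0.079]
ft_force: [-0.1, -0.3, -0.6]
grip_width: 0.779
```

```bash
python3 - <<'E'
from h import *
show()
for e,z in[(63,26),(49,40),(32,54),(12,62),(-10,62),(-31,55),(-50,58),(-130,106)]: print(rel(hop(e/1e3,z/1e3)))
E
```

```text
clk 35.4 pos [0.629  0.0316 0.1017] rotv [-0.063  1.54   0.079] F [-0.1 -0.3 -0.6] grip 67.8
[[ 0.029 -0.091  0.995]
 [ 0.012  0.996  0.09 ]
 [-1.     0.009  0.03 ]]
q [ 0.42  0.66 -0.76  1.76  0.55  0.92 -0.48]
[-24.5  -6.9  -2.7]
[-38.6 -20.7  -2.3]
[-52.8 -37.6  -1.8]
[-60.9 -57.5  -1.6]
[-61.1 -79.5  -1.5]
[ -54.3 -100.6   -1.7]
[ -57.5 -119.6   -1.6]
[-106.2 -199.2   -0. ]
```

carry_out --pt "-24 -7 0 0 60" --pt "-38 -20 0 0 60" --pt "-46 -29 0 0 60" --pt "-53 -38 0 0 60" --pt "-61 -57 0 0 60" --pt "-61 -79 0 0 60" --pt "-56 -100 0 0 60" --pt "-56 -119 0 0 60" --pt "-80 -160 0 0 60" --pt "-105 -210 0 0 60" --pt "-105 -240 0 0 60" --pt "-105 -240 0 0 60"

```text
clock: 36.9
position: [0.6471, -0.2136, 0.2034]
tool_rot: [-0.058, 1.541, 0.073]
ft_force: [-0.4, -0.1, -1.4]
grip_width: 0.777
```

```bash
python3 - <<'E'
from h import *
show()
snap('scene','s11.png'); snap('top','t11.png')
im=cv2.imread('pics/t11.png').astype(int); d=im[...,2]-im[...,0]
for y in range(176,226): print(y,''.join('#' if d[y,x]>=35 else ('+' if d[y,x]>=25 else '.') for x in range(254,314)))
E
```

```text
clk 36.9 pos [ 0.6471 -0.2136  0.2034] rotv [-0.058  1.541  0.073] F [-0.4 -0.1 -1.4] grip 67.6
[[ 0.028 -0.084  0.996]
 [ 0.011  0.996  0.084]
 [-1.     0.008  0.029]]
q [ 0.78  0.63 -0.8   1.54  0.47  1.15 -0.02]
176 .......................+################+...........+++++++.
177 ................+#######............................+++++++.
178 +################...................................+++++++.
179 #...................................................+++++++.
180 ....................................................+++++++.
181 ....................................................+++++++.
182 ..........................#++.......................#+++++++
183 .........................#####..................+++++.++++++
184 .........................#####+....+++++##++++++......+++.++
185 .....................+.+######.++++...................+++++#
186 ........++++++####+++++..#####........................+++++#
187 +....###++...............#####........................+++++#
188 +...+....................#####...........+++++++++++#.+++.++
189 #...+.....................####+++##+
[... 1664 characters left out ...]
.............................................+++++
216 ++.....................................................+++++
217 ++....................................................+..+++
218 ++....................................++.++++++++++......+++
219 ++........................#+#+++++++++...................+++
220 +++..........+++++++++++++...............................+++
221 +++....#+++++............................................+++
222 +++..........................................+++++++++++.+++
223 +++................................++++++++.............++++
224 ++#.................+++++++++++++++.....................+++.
225 ++#........+++++++++....................................++++
```

```bash
python3 - <<'E'
from h import *
a=cv2.imread('pics/s11.png')[165:355,265:455]; b=cv2.imread('pics/t11.png')[170:235,250:315]; c=cv2.imread('pics/s11.png')[195:265,340:410]
r=lambda i:cv2.resize(i,(400,300) if i is a else (400,300),interpolation=2)
L=cv2.resize(a,(400,400),interpolation=2); T=cv2.resize(b,(400,400),interpolation=2)
cv2.imwrite('pics/c12.png',np.hstack([L,T]))
E
```

```text
(no output)
```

View pics/c12.png

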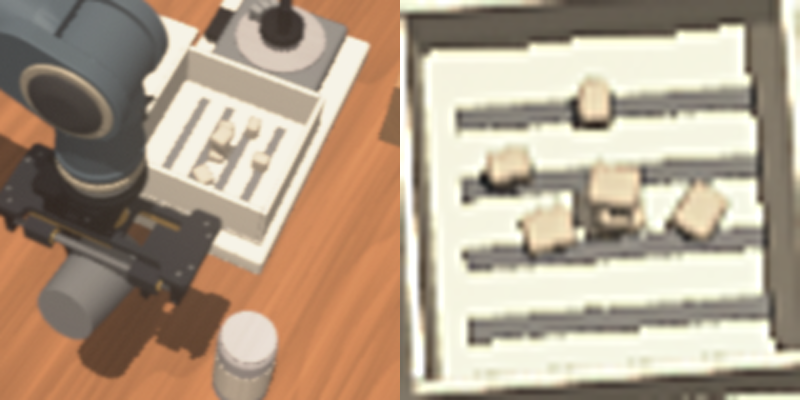

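```bash
python3 - <<'E'
from h import *
for e,z in[(-40,75),(12,62),(32,54),(49,40),(63,26),(67,16),(69,3)]: print(rel(hop(e/1e3,z/1e3)))
E
```

```text
[ 30.1 130.2  -0.7]
[ 43.6 182.1  -1.1]
[ 51.8 202.   -1.4]
[ 66.  218.8  -1.8]
[ 80.2 232.7  -2.3]
[ 90.2 236.6  -2.6]
[103.2 238.4  -2.9]
```

carry_out --pt "10 60 0 0 60" --pt "20 120 -1 0 60" --pt "25 170 -1 0 60" --pt "40 195 -1 0 60" --pt "52 204 -1 0 60" --pt "66 219 -2 0 60" --pt "80 232 -2 0 60" --pt "90 236 -2 0 60" --pt "104 238 -2 0 60" --pt "104 238 -2 0 60"

```text
clock: 38.25
position: [0.6263, 0.0297, 0.1012]
tool_rot: [-0.061, 1.543, 0.08]
ft_force: [-0.2, 0.1, -0.7]
grip_width: 0.775
```

carry_out --pt "0 0 17 0 60" --pt "0 0 -17 0 60" --pt "0 0 17 0 60" --pt "0 0 -17 0 60" --pt "0 0 0 0 60" --pt "-14 -25 0 0 60" --pt "1 0 0 0 60" --pt "-14 -25 0 0 60" --pt "1 0 0 0 60" --pt "-14 -25 0 0 60" --pt "1 0 0 0 60" --pt "1 0 0 0 60"

```text
clock: 39.75
position: [0.6256, 0.031, 0.1]
tool_rot: [-0.062, 1.544, 0.083]
ft_force: [-0.2, -0.5, -0.9]
grip_width: 0.778
```

carry_out --pt "0 0 17 0 60" --pt "0 0 -17 0 60" --pt "0 0 17 0 60" --pt "0 0 -17 0 60" --pt "0 0 0 0 60" --pt "-14 0 0 0 60" --pt "1 0 0 0 60" --pt "-14 0 0 0 60" --pt "1 0 0 0 60" --pt "1 0 17 0 60" --pt "1 0 -17 0 60" --pt "1 0 0 0 60"

```text
clock: 41.25
position: [0.6211, 0.031, 0.0974]
tool_rot: [-0.065, 1.55, 0.083]
ft_force: [-0.4, 0.5, -0.4]
grip_width: 0.783
```

```bash
python3 - <<'E'
from h import *
show()
for e,z in[(63,26),(49,40),(32,54),(12,62),(-10,62),(-50,75),(-130,106)]: print(rel(hop(e/1e3,z/1e3)))
E
```

```text
clk 41.25 pos [0.6211 0.031  0.0974] rotv [-0.065  1.55   0.083] F [-0.4  0.5 -0.4] grip 68.1
[[ 0.018 -0.095  0.995]
 [ 0.013  0.995  0.095]
 [-1.     0.011  0.02 ]]
q [ 0.43  0.66 -0.77  1.78  0.55  0.91 -0.48]
[-28.5  -6.9   5. ]
[-42.7 -20.7   5.2]
[-56.9 -37.6   5.4]
[-65.1 -57.5   5.5]
[-65.3 -79.5   5.5]
[ -78.8 -119.3    5.6]
[-110.6 -199.     6. ]
```

carry_out --pt "-28 -7 0 0 60" --pt "-43 -20 0 0 60" --pt "-50 -29 0 0 60" --pt "-57 -38 0 0 60" --pt "-65 -57 0 0 60" --pt "-70 -79 0 0 60" --pt "-75 -119 0 0 60" --pt "-75 -160 0 0 60" --pt "-75 -160 0 0 60"

```text
clock: 42.38
position: [0.6344, -0.1354, 0.1694]
tool_rot: [-0.061, 1.553, 0.075]
ft_force: [0.2, -0.2, -1.5]
grip_width: 0.78
```

carry_out --pt "0 0 0 0 60" --pt "0 0 0 0 60" --pt "0 10 0 0 60" --pt "0 0 0 0 60" --pt "0 10 0 0 60" --pt "0 0 0 0 60" --pt "0 0 0 0 60" --force 4

```text
clock: 43.25
position: [0.6344, -0.137, 0.1692]
tool_rot: [-0.06, 1.553, 0.073]
ft_force: [0.5, -1.3, -1.1]
grip_width: 0.785
```

```bash
python3 - <<'E'
from h import *
show()
snap('scene','s12.png'); snap('top','t12.png')
# cup foot location in scene image: print grey (low-saturation mid) mask below gripper
s,p,R=st()
for h in (0,.03,.08): print(h,proj('s12.png',p+np.array([0,0,-.08+h])))
im=cv2.imread('pics/t12.png').astype(int); d=im[...,2]-im[...,0]
for y in range(178,226): print(y,''.join('#' if d[y,x]>=35 else ('+' if d[y,x]>=25 else '.') for x in range(254,308)))
E
```

```text
clk 43.25 pos [ 0.6344 -0.137   0.1692] rotv [-0.06   1.553  0.073] F [ 0.5 -1.3 -1.1] grip 68.3
[[ 0.017 -0.085  0.996]
 [ 0.009  0.996  0.085]
 [-1.     0.008  0.017]]
q [ 0.7   0.62 -0.8   1.65  0.49  1.07 -0.16]
0 [332.91183777 285.55013809]
0.03 [332.9754526  278.81334909]
0.08 [333.08777241 266.91871703]
178 +################...................................++
179 #...................................................++
180 ....................................................++
181 ....................................................++
182 ..........................#++.......................#+
183 .........................#####..................+++++.
184 .........................#####+....+++++#+++++++......
185 ....................+++++#####.++++...................
186 ........++++++###++++++..#####........................
187 +....##+++...............#####........................
188 #...+....................#####...........+++++++++++#.
189 +...+.....................####+++##+##+++............#
190 +................++++#+#......#.......................
191 #....+####+#####+
[... 1343 characters left out ...]
....+#++++++........................+++++++++++++++
215 +#.....................................#++++++++++++++
216 ++......................................++++++++++++++
217 ++......................................++++++++..+...
218 ++....................................++..............
219 ++........................+##+++++++++................
220 +++..........+++++#+++++++............................
221 +++....#+++++.........................................
222 +++...................................................
223 +++................................++++++....+++++++++
224 ++#.................+++++++++++++++......+++++++++++++
225 ++#........+++++++++......................++++++++++++
```

```bash
python3 - <<'E'
from h import *
for f,cx,cy in(('top0.png',421,265),('scene0.png',222,336)):
    im=cv2.imread('pics/'+f); m=(im.max(2)<60).astype(np.uint8); n,l,s,c=cv2.connectedComponentsWithStats(m)
    i=l[cy,cx]; print(f,s[i],c[i],ray(f,c[i],.003))
print(rel((.461,-.341,.19)),rel((.461,-.341,.10)))
E
```

```text
top0.png [ 402  247   39   37 1122] [420.82887701 264.93582888] [ 0.46184066 -0.33973636  0.003     ]
scene0.png [     0      0    640    480 303046] [321.442088  241.4285983] [5.16299011e-01 2.45898436e-05 3.00000000e-03]
[ -25.7 -189.3 -189.9] [  64.3 -190.  -191.5]
```

carry_out --pt "-26 -45 -45 0 60" --pt "-26 -90 -90 0 60" --pt "-26 -135 -135 0 60" --pt "-26 -189 -190 0 60" --pt "-26 -189 -190 0 60" --pt "-26 -189 -190 0 60" --pt "-26 -189 -190 0 60"

```text
clock: 44.22
position: [0.462, -0.3393, 0.1907]
tool_rot: [-0.061, 1.551, 0.077]
ft_force: [0.8, 1.0, -0.1]
grip_width: 0.787
```

```bash
python3 - <<'E'
from h import *
show(); print(rel((.462,-.341,.086)))
snap('scene','s13.png'); s,p,R=st(); print([np.round(proj('s13.png',p+np.array([0,0,-.08+h])),0) for h in(0,.08)])
im=cv2.imread('pics/s13.png').astype(int)
# grey cup mask: low chroma, mid brightness
g=(im.max(2)-im.min(2)<14)&(im.max(2)>75)&(im.max(2)<190)
for y in range(290,390,2): print(y,''.join('#' if g[y,x] else ('o' if im[y,x].max()<60 else '.') for x in range(170,280,2)))
E
```

```text
clk 44.225 pos [ 0.462  -0.3393  0.1907] rotv [-0.061  1.551  0.077] F [ 0.8  1.  -0.1] grip 68.5
[[ 0.018 -0.088  0.996]
 [ 0.011  0.996  0.088]
 [-1.     0.009  0.019]]
q [ 1.21  0.49 -0.85  1.81  0.4   1.03  0.29]
[104.7  -2.7  -2.2]
[array([214., 314.]), array([207., 296.])]
290 .oo...#..##....oo..................ooo.................
292 ............#....oo...............oooo.................
294 ..........##..#...ooo.............ooo..................
296 ..........#.##..##..ooo..........ooo...................
298 ..............##......oo......##oooo...................
300 ................##............##ooo....................
302 ...........................##..ooo.....................
304 ...........#......oo..........oooo.....................
306 ...................ooo...o....ooo......................
308 .................###.oo...oooooo.......................
310 ..............#..#...#.o..oooooo.......................
312 .................#...#....ooooo........................
314 ...............####........ooo.........................
316 ............................oooo....
[... 1479 characters left out ...]
........................................
368 .......................................................
370 .......................................................
372 .......................................................
374 .......................................................
376 .......................................................
378 .......................................................
380 .......................................................
382 .......................................................
384 .......................................................
386 .......................................................
388 .......................................................
```

```bash
python3 - <<'E'
from h import *
s,p,R=st(); im0=cv2.imread('pics/scene0.png'); im=cv2.imread('pics/s13.png')
print('cup color ref',im0[362:368:2,264:272:2].tolist())
# render silhouette overlap per theta
yv=np.array([-.092,.996,0]);xv=np.array([.996,.092,0]);zv=np.array([0,0,1.])
for th in range(-20,100,10):
    t=np.radians(th); ax=np.sin(t)*yv+np.cos(t)*zv  # up axis of cup
    e2=np.cross(ax,xv); pts=[]
    for h in (0,.01,.02,.03,.04):
        for a in np.linspace(0,2*np.pi,12):
            X=p+ax*(h-.082)+.028*(np.cos(a)*xv+np.sin(a)*e2); pts.append(np.round(proj('s13.png',X)).astype(int))
    hull=cv2.convexHull(np.array(pts)); m=np.zeros(im.shape[:2],np.uint8); cv2.fillConvexPoly(m,hull,1)
    v=im[m>0].astype(int); sat=v.max(1)-v.min(1); print(th,m.sum(),'grey frac',round(np.mean((sat<30)&(v.max(1)>40)),2), 'wood',round(np.mean(sat>50),2),'black',round(np.mean(v.max(1)<=45),2))
E
```

```text
cup color ref [[[90, 97, 106], [84, 90, 99], [83, 90, 99], [76, 82, 91]], [[70, 76, 83], [69, 74, 83], [68, 74, 82], [67, 72, 80]], [[69, 75, 82], [69, 75, 83], [68, 74, 83], [66, 73, 80]]]
-20 743 grey frac 0.99 wood 0.0 black 0.05
-10 755 grey frac 0.99 wood 0.0 black 0.05
0 781 grey frac 0.97 wood 0.02 black 0.02
10 817 grey frac 0.87 wood 0.1 black 0.01
20 819 grey frac 0.76 wood 0.21 black 0.0
30 847 grey frac 0.64 wood 0.34 black 0.0
40 836 grey frac 0.51 wood 0.46 black 0.0
50 805 grey frac 0.38 wood 0.59 black 0.0
60 754 grey frac 0.26 wood 0.71 black 0.0
70 686 grey frac 0.15 wood 0.82 black 0.0
80 714 grey frac 0.09 wood 0.88 black 0.0
90 809 grey frac 0.07 wood 0.91 black 0.0
```

carry_out --pt "40 -2 -2 0 60" --pt "75 -2 -2 0 60" --pt "90 -3 -2 0 60" --pt "97 -3 -2 0 60" --pt "102 -3 -2 0 60" --pt "105 -3 -2 0 60" --pt "105 -3 -2 0 60"

```text
clock: 45.15
position: [0.4633, -0.341, 0.0869]
tool_rot: [-0.063, 1.55, 0.077]
ft_force: [-1.4, 0.9, 5.1]
grip_width: 0.78
```

```bash
python3 - <<'E'
from h import *
show()
E
```

```text
clk 45.15 pos [ 0.4633 -0.341   0.0869] rotv [-0.063  1.55   0.077] F [-1.4  0.9  5.1] grip 67.9
[[ 0.019 -0.089  0.996]
 [ 0.01   0.996  0.089]
 [-1.     0.008  0.02 ]]
q [ 1.13  0.61 -0.76  1.89  0.53  0.85  0.19]
```

carry_out --pt "0 0 0 0 87" --pt "0 0 0 0 87" --pt "0 0 0 0 87" --pt "0 0 0 0 87" --pt "-50 0 0 0 87" --pt "-110 0 0 0 87" --pt "-130 60 60 0 60" --pt "-130 120 120 0 60" --pt "-130 180 180 0 60" --pt "-130 180 180 0 60" --pt "-130 180 180 0 60"

```text
clock: 46.52
position: [0.6263, -0.1401, 0.2226]
tool_rot: [-0.067, 1.547, 0.087]
ft_force: [-0.5, 0.0, 0.7]
grip_width: 0.694
```

```bash
python3 - <<'E'
from h import *
show(); snap('scene','s14.png'); snap('top','t14.png')
s=cv2.imread('pics/s14.png'); t=cv2.imread('pics/t14.png')
z=lambda i,k:cv2.resize(i,k,interpolation=2)
cv2.imwrite('pics/c13.png',np.vstack([np.hstack([z(s[280:380,170:270],(300,300)),z(t[205:305,370:470],(300,300))]),np.hstack([z(s[190:290,310:410],(300,300)),z(t[160:260,230:330],(300,300))])]))
im=t.astype(int); d=im[...,2]-im[...,0]
for y in range(232,284): print(y,''.join('#' if im[y,x].max()>150 else ('+' if im[y,x].max()>80 else '.') for x in range(390,450)))
E
```

```text
clk 46.525 pos [ 0.6263 -0.1401  0.2226] rotv [-0.067  1.547  0.087] F [-0.5  0.   0.7] grip 60.4
[[ 0.022 -0.098  0.995]
 [ 0.013  0.995  0.098]
 [-1.     0.011  0.023]]
q [ 0.75  0.56 -0.85  1.62  0.44  1.15 -0.11]
232 ....++++++++++++++++++++++++++++++++.+######################
233 ....++++++++++++++++++++++++++++++++++######################
234 ....+++++++++++++++++++++++++++++++++.######################
235 .....++++++++++++++++++++++++++++++++.+#####################
236 .....++++++++++++++++++++++++++++++++++#####################
237 .....+++++++++++++++++++++++++++++++++.+####################
238 .....+++++++++++++++++++++++++++++++++.+####################
239 ......++++++++++++++++++++++++++++++++++####################
240 ......+++++++++++++++++++++++++++++++++.+###################
241 ......+++++++++++++++++++++++++++++++++++###################
242 .......+++++++++++++++++++++++++++++++++.+##################
243 .......+++++++++++++++++++++++++++++++++.+##################
244 .......+++++++++++++++++++++++++++++++++++##################
245 ........++++++++++++++++++++++++++
[... 1796 characters left out ...]
.......++++++++++++++++++++++++++++++++++.+#######
274 .................++++++++++++++++++++++++++++++++++.+#######
275 ..................++++++++++++++++++++++++++++++++++.#######
276 ..................++++++++++++++++++++++++++++++++++.+######
277 ...................+++++++++++++++++++++++++++++++++.+######
278 ..................+++++++++++++++++++++++++++++++++++.+#####
279 ...................++++++++++++++++++++++++++++++++++.+#####
280 ...................+++++++++++++++++++++++++++++++++++.#####
281 ....................++++++++++++++++++++++++++++++++++.+####
282 ....................++++++++++++++++++++++++++++++++++++####
283 ....................+++++++++++++++++++++++++++++++++++.+###
```

```bash
python3 - <<'E'
from h import *
print(rel((.607,.231,.20)),roll(25.6))
E
```

```text
[ 25.1 376.3  16.8] -20.3
```

carry_out --pt "0 60 5 -5 45" --pt "0 120 8 -10 45" --pt "0 180 12 -15 45" --pt "0 240 17 -20 45" --pt "0 300 17 -20 45" --pt "10 376 17 -20 45" --pt "25 376 17 -20 45" --pt "25 376 17 -20 45" --pt "25 376 17 -20 45"

```text
clock: 47.75
position: [0.6085, 0.2272, 0.1998]
tool_rot: [-0.339, 1.523, 0.344]
ft_force: [1.4, 0.7, 0.3]
grip_width: 0.516
```

```bash
python3 - <<'E'
from h import *
show(); snap('scene','s15.png'); snap('top','t15.png')
s=cv2.imread('pics/s15.png'); t=cv2.imread('pics/t15.png')
z=lambda i,k:cv2.resize(i,k,interpolation=2)
cv2.imwrite('pics/c13.png',np.vstack([np.hstack([z(s[280:380,170:270],(300,300)),z(t[215:305,375:465],(300,300))]),np.hstack([z(s[190:280,320:410],(300,300)),z(t[165:240,245:320],(300,300))])]))
E
```

```text
clk 47.75 pos [0.6085 0.2272 0.1998] rotv [-0.339  1.523  0.344] F [1.4 0.7 0.3] grip 44.9
[[ 0.019 -0.423  0.906]
 [ 0.008  0.906  0.423]
 [-1.    -0.001  0.021]]
q [ 0.19  0.62 -0.91  1.62  0.54  1.14 -0.42]
```

View pics/c13.png

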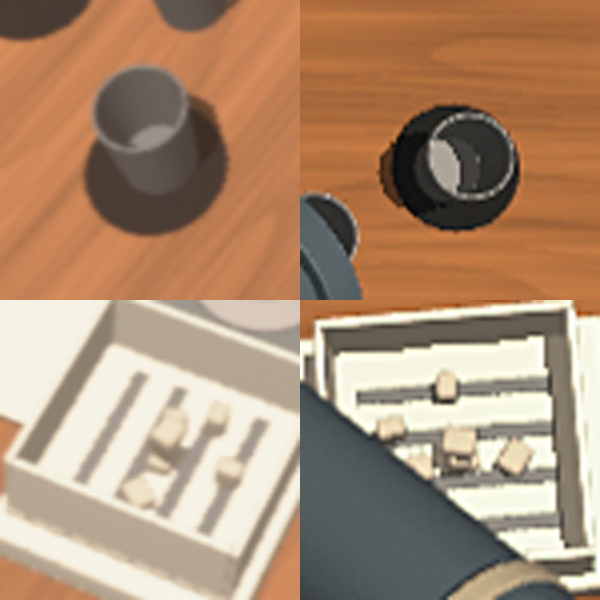

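```bash
python3 - <<'E'
from h import *
for f in('t15.png','s15.png','t14.png'):
    print(f); im=cv2.imread('pics/'+f).astype(int); m=((im.min(2)>110)&(im.max(2)-im.min(2)<85)).astype(np.uint8)
    n,l,s,c=cv2.connectedComponentsWithStats(m)
    for i in range(1,n):
        X=ray(f,c[i],.0075)
        if 8<=s[i,4]<=300 and .3<X[0]<.95 and -.75<X[1]<.5: print(np.round(c[i],1),s[i,4],np.round(X[:2],3))
im=cv2.imread('pics/s15.png').astype(int); d=im[...,2]-im[...,0]
g=im.sum(2)//3
print('scene pile'); 
for y in range(216,252): print(y,' '.join('%3d'%g[y,x] for x in range(352,396,1)))
E
```

```text
t15.png
[509.4 109.2] 98 [ 0.936 -0.616]
[544. 118.] 13 [ 0.909 -0.718]
[546.4 151.3] 53 [ 0.804 -0.718]
[172.2 155.1] 18 [0.779 0.39 ]
[199.8 150.6] 28 [0.794 0.309]
[174.  177.7] 25 [0.71 0.38]
[199.5 237.2] 21 [0.533 0.295]
[231.5 241.3] 81 [0.522 0.202]
[229.5 300.1] 285 [0.355 0.2  ]
[418.  264.1] 110 [ 0.464 -0.331]
[436.8 267.5] 8 [ 0.455 -0.384]
[320.5 277.9] 168 [ 0.421 -0.054]
[245.1 284. ] 25 [0.401 0.158]
s15.png
[434.2 134. ] 38 [0.596 0.499]
[378.2 132.6] 9 [0.452 0.418]
[404.7 134.3] 41 [0.522 0.452]
[435.5 141.6] 36 [0.612 0.473]
[374.8 165.6] 29 [0.507 0.297]
[229.5 249. ] 8 [ 0.332 -0.146]
[238.9 252.5] 11 [ 0.359 -0.141]
[231.7 271.4] 29 [ 0.378 -0.195]
[215.8 302.5] 18 [ 0.399 -0.283]
[220.9 325. ] 90 [ 0.446 -0.322]
t14.png
[448.8 108.4] 25 [ 0.936 -0.435]
[508.4 109. ] 74 [ 0.936 -0.613]
[544. 118.] 13 [ 0.909 -0.718]
[546.4 151. ] 51 [ 0.805 -0.718]
[375.8 142.9] 80 [ 0.824 -0.214]
[398.9 155.2] 28 [ 0.787 -0.282]
[362.5 162.1] 34 [ 0.764 -0.174]
[198.1 212. ] 22 [0.607 0.303]
[372.4 287.3] 175 [ 0.396 -0.201]
[389.  292.9] 10 [ 0.381 -0.247]
[431.4 297.3] 300 
[... 5806 characters left out ...]
 149 173 202 218 222 223 223 221 220 221 229 234 227 191 160 153 154 165 200 230 238 239 239 240 240 240 239 233 209 167 153 152 162 198 230 238 239 239 239 239
249 237 230 210 184 163 161 185 210 220 222 221 219 214 210 216 226 219 182 156 153 157 181 219 236 239 239 239 239 239 239 237 224 184 157 152 155 174 215 235 239 240 239 239 239
250 231 234 233 228 210 188 183 198 213 217 214 206 192 181 197 216 205 170 154 153 162 199 230 238 240 240 240 239 239 239 233 209 168 153 153 162 198 230 238 239 239 239 239 239
251 195 213 228 233 234 230 217 210 211 208 192 173 158 157 186 202 179 158 153 154 171 212 235 239 240 239 239 239 239 235 219 181 156 152 154 173 214 235 239 240 239 239 239 238
```

```bash
python3 - <<'E'
from h import *
for n,u in dict(A=(281,186.5),B=(267.5,196.5),C=(274,206.5),D=(285,200),E=(286,206),F=(298.5,204)).items():
    for z in(.051,.066,.081): X=ray('t12.png',u,z); print(n,z,np.round(X[:2],3),np.round(proj('s15.png',X),1))
E
```

```text
A 0.051 [0.674 0.061] [388.9 241.2]
A 0.066 [0.67 0.06] [387.7 237.3]
A 0.081 [0.666 0.058] [386.5 233.4]
B 0.051 [0.645 0.098] [385.5 225.5]
B 0.066 [0.641 0.097] [384.3 221.8]
B 0.081 [0.637 0.095] [383.1 217.9]
C 0.051 [0.616 0.079] [371.7 225.9]
C 0.066 [0.612 0.078] [370.6 222.1]
C 0.081 [0.609 0.076] [369.4 218.3]
D 0.051 [0.635 0.049] [372.5 237.7]
D 0.066 [0.631 0.048] [371.3 233.9]
D 0.081 [0.628 0.046] [370.1 230. ]
E 0.051 [0.618 0.045] [365.7 235.6]
E 0.066 [0.614 0.044] [364.5 231.8]
E 0.081 [0.611 0.043] [363.4 227.9]
F 0.051 [0.624 0.01 ] [360.8 246.8]
F 0.066 [0.62 0.01] [359.6 242.8]
F 0.081 [0.617 0.009] [358.4 238.9]
```

```bash
python3 - <<'E'
from h import *
print(rel((.607,.2312,.122)),roll(25.6))
E
```

```text
[78.4  3.7 -1.7] -0.6
```

carry_out --pt "40 4 0 -1 45" --pt "77 4 0 -1 45" --pt "78 4 0 -1 45" --pt "78 4 0 -1 8" --pt "78 4 0 -1 8" --pt "78 4 0 -1 8" --pt "78 4 0 -1 8" --pt "78 4 0 -1 8" --force 45

```text
clock: 48.85
position: [0.6077, 0.2319, 0.1228]
tool_rot: [-0.352, 1.521, 0.358]
ft_force: [-2.3, -1.2, 3.6]
grip_width: 0.157
```

carry_out --pt "4 0 0 0 8" --pt "8 0 0 0 8" --pt "12 0 0 0 8" --pt "13 0 0 0 8" --pt "13 0 0 0 8"

```text
clock: 49.48
position: [0.6078, 0.2321, 0.1112]
tool_rot: [-0.353, 1.522, 0.357]
ft_force: [-5.3, -4.1, 12.4]
grip_width: 0.162
```

```bash
python3 - <<'E'
from h import *
show(); print(roll(25.6),roll(94.6))
E
```

```text
clk 49.475 pos [0.6078 0.2321 0.1112] rotv [-0.353  1.522  0.357] F [-5.3 -4.1 12.4] grip 14.1
[[ 0.019 -0.439  0.899]
 [ 0.007  0.899  0.438]
 [-1.    -0.002  0.02 ]]
q [ 0.14  0.71 -0.86  1.69  0.63  1.01 -0.48]
0.4 -68.6
```

carry_out --pt "1 0 0 -10 8" --pt "1 0 0 -20 8" --pt "1 0 0 -30 8" --pt "1 0 0 -40 8" --pt "1 0 0 -50 8" --pt "1 0 0 -60 8" --pt "1 0 0 -69 8" --pt "1 0 0 -69 8" --pt "1 0 0 -69 8"

```text
clock: 50.6
position: [0.6073, 0.2319, 0.1111]
tool_rot: [-1.278, 1.15, 1.262]
ft_force: [-4.2, -3.2, 9.8]
grip_width: 0.156
```

```bash
python3 - <<'E'
from h import *
show(); print(roll(94.6))
E
```

```text
clk 50.6 pos [0.6073 0.2319 0.1111] rotv [-1.278  1.15   1.262] F [-4.2 -3.2  9.8] grip 13.6
[[ 0.018 -0.996 -0.087]
 [ 0.005 -0.087  0.996]
 [-1.    -0.018  0.004]]
q [ 0.27  0.84 -1.11  1.69  0.83  1.14  0.58]
0.4
```

carry_out --pt "-5 0 0 0 8" --pt "-11.5 0 0 0 8" --pt "-11.5 0 0 0 45" --pt "-11.5 0 0 0 45" --pt "-11.5 0 0 0 45" --pt "-40 0 0 0 45" --pt "-80 0 0 0 45" --pt "-80 60 -35 10 50" --pt "-80 120 -70 20 50" --pt "-80 180 -105 30 50" --pt "-80 195 -105 40 50" --pt "-80 195 -105 50 50"

```text
clock: 52.1
position: [0.4184, 0.108, 0.1866]
tool_rot: [-0.611, 1.467, 0.604]
ft_force: [-0.3, 0.4, 0.3]
grip_width: 0.576
```

```bash
python3 - <<'E'
from h import *
show(); print(rel((.4116,.1252,.12)),rel((.4116,.1252,.038)),roll(5.6))
snap('top','t16.png'); snap('scene','s16.png')
# lug direction: pale pixels around the knob in top
for f in('top0.png','t3.png','t16.png'):
    im=cv2.imread('pics/'+f).astype(int); c=proj(f,(.607,.231,.089)); print(f,np.round(c,1))
    for y in range(198,224): print(''.join('#' if im[y,x].min()>205 else('+' if im[y,x].min()>150 else('.' if im[y,x].max()>70 else ' ')) for x in range(202,236)))
# lid bar seen in scene
im=cv2.imread('pics/s16.png'); 
E
```

```text
clk 52.1 pos [0.4184 0.108  0.1866] rotv [-0.611  1.467  0.604] F [-0.3  0.4  0.3] grip 50.2
[[ 0.017 -0.702  0.712]
 [ 0.002  0.712  0.702]
 [-1.    -0.01   0.013]]
q [ 0.69  0.35 -1.23  2.11  0.42  0.94  0.01]
[66.5 17.7  6.4] [148.5  18.6   5.3] 39.0
top0.png [217.2 205.8]
.+++++++.              .++++++++++
+++++++..               .+++++++++
+++++++.                ..++++++++
++++++.    ..            .++++++++
++++++.    .+             .+++++++
++++++     +#             .+++++++
++++++     .#             .+++++++
++++++     .#.            .+++++++
+++++.     .#.            .+++++++
+++++      .#.            .+++++++
+++++      .+.            .+++++++
+++++.                    ++++++++
++++++                    ++++++++
++++++.                  .++++++++
+++++.+ .               .+++++++++
+++......               .+++++++++
++.......             ...+++++++++
++.........   .+++.  ..+++++++++++
++.............###+...++++++++++++
...............###+.++++++++++++++
...............+##+.+++++++++++++.
.++  ......+...+##+.++++++++++++..
..+...... .....++++.+++++++++++...
...++   . ........
[... 1249 characters left out ...]

++++++     .#             .+++++++
++++++     .#.            .+++++++
+++++.     .#.            .+++++++
+++++      .#.            .+++++++
+++++      .+.            .+++++++
+++++.                    ++++++++
++++++                   .++++++++
++++++.                  .++++++++
+++++++..               .+++++++++
++++..+..               .+++++++++
++.+..+...            ...+++++++++
++..++......  .++++  .++++++++++++
++......+......###+...++++++++++++
.......+++.....###+.++++++++++++++
......+++...+..###+.+++++++++++++.
.++  ..+...++..+###.+++++++++++++.
..+............+##+.++++++++++++..
...++  .. .........+++++++++++....
..............  ...++++++++++.....
......++.+     ..++++++++++++.....
```

carry_out --pt "40 18 6 10 60" --pt "66 18 6 20 60" --pt "66 18 6 30 60" --pt "66 18 6 39 60" --pt "66 18 6 39 60" --pt "66 18 6 39 60"

```text
clock: 52.95
position: [0.4137, 0.127, 0.1214]
tool_rot: [-0.083, 1.55, 0.087]
ft_force: [0.7, 0.7, -0.3]
grip_width: 0.69
```

```bash
python3 - <<'E'
from h import *
show(); print(rel((.4116,.1252,.039)),roll(5.6))
E
```

```text
clk 52.95 pos [0.4137 0.127  0.1214] rotv [-0.083  1.55   0.087] F [ 0.7  0.7 -0.3] grip 60.0
[[ 0.019 -0.108  0.994]
 [ 0.004  0.994  0.108]
 [-1.     0.002  0.02 ]]
q [ 0.39  0.37 -0.93  2.18  0.45  0.76 -0.73]
[82.3 -1.7 -3.9] 0.6
```

carry_out --pt "40 -2 -4 0 60" --pt "75 -2 -4 0 60" --pt "82 -2 -4 0 60" --pt "82 -2 -4 0 60" --pt "82 -2 -4 0 8" --pt "82 -2 -4 0 8" --pt "82 -2 -4 0 8" --pt "82 -2 -4 0 8" --pt "82 -2 -4 0 8" --pt "82 -2 -4 0 8" --force 35

```text
clock: 54.2
position: [0.4115, 0.125, 0.0394]
tool_rot: [-0.082, 1.55, 0.087]
ft_force: [-0.4, 0.5, 2.9]
grip_width: 0.161
```

```bash
python3 - <<'E'
from h import *
show()
E
```

```text
clk 54.2 pos [0.4115 0.125  0.0394] rotv [-0.082  1.55   0.087] F [-0.4  0.5  2.9] grip 14.0
[[ 0.019 -0.108  0.994]
 [ 0.004  0.994  0.107]
 [-1.     0.002  0.019]]
q [ 0.24  0.51 -0.77  2.25  0.65  0.6  -0.92]
```

carry_out --pt "-50 0 0 0 8" --pt "-100 0 0 0 8" --pt "-150 0 0 0 8" --pt "-155 0 0 0 8"

```text
clock: 54.7
position: [0.4101, 0.1249, 0.1969]
tool_rot: [-0.082, 1.544, 0.086]
ft_force: [-0.6, -0.1, -3.1]
grip_width: 0.156
```

```bash
python3 - <<'E'
from h import *
show(); print(rel((.627,.050,.19)),roll(5.6))
E
```

```text
clk 54.7 pos [0.4101 0.1249 0.1969] rotv [-0.082  1.544  0.086] F [-0.6 -0.1 -3.1] grip 13.5
[[ 0.025 -0.107  0.994]
 [ 0.004  0.994  0.107]
 [-1.     0.001  0.025]]
q [ 0.55  0.24 -1.06  2.11  0.28  0.91 -0.56]
[ 12.  -97.7 207.4] 0.5
```

carry_out --pt "0 -30 52 0 8" --pt "0 -60 104 0 8" --pt "5 -98 160 0 8" --pt "8 -98 207 0.5 8" --pt "12 -98 207 0.5 8" --pt "12 -98 207 0.5 8" --pt "12 -98 207 0.5 8"

```text
clock: 55.58
position: [0.6251, 0.0501, 0.1894]
tool_rot: [-0.077, 1.546, 0.08]
ft_force: [0.0, -0.5, -2.2]
grip_width: 0.159
```

```bash
python3 - <<'E'
from h import *
show(); print(rel((.627,.050,.142)),rel((.627,.050,.131)),roll(5.5))
E
```

```text
clk 55.575 pos [0.6251 0.0501 0.1894] rotv [-0.077  1.546  0.08 ] F [ 0.  -0.5 -2.2] grip 13.9
[[ 0.023 -0.1    0.995]
 [ 0.003  0.995  0.1  ]
 [-1.     0.001  0.024]]
q [ 0.46  0.58 -0.87  1.69  0.5   1.08 -0.46]
[47.4 -0.3  0.8] [58.4 -0.3  0.5] 0.2
```

carry_out --pt "25 0 1 0 8" --pt "45 0 1 0 8" --pt "52 0 1 0 8" --pt "57 0 1 0 8" --pt "59 0 1 0 8" --pt "59 0 1 0 8"

```text
clock: 56.32
position: [0.6276, 0.0503, 0.1318]
tool_rot: [-0.077, 1.546, 0.079]
ft_force: [-2.5, -0.3, 5.5]
grip_width: 0.158
```

```bash
python3 - <<'E'
from h import *
show()
E
```

```text
clk 56.325 pos [0.6276 0.0503 0.1318] rotv [-0.077  1.546  0.079] F [-2.5 -0.3  5.5] grip 13.8
[[ 0.024 -0.099  0.995]
 [ 0.002  0.995  0.099]
 [-1.     0.     0.024]]
q [ 0.43  0.64 -0.83  1.74  0.56  0.99 -0.51]
```

carry_out --pt "0 0 0 0 50" --pt "0 0 0 0 50" --pt "0 0 0 0 50" --pt "0 0 0 0 50" --pt "-50 0 0 0 50" --pt "-110 0 0 0 50" --pt "-170 0 0 0 50" --pt "-170 60 -20 0 50" --pt "-170 120 -40 0 50" --pt "-170 180 -80 0 50" --pt "-170 240 -120 0 50" --pt "-170 300 -160 0 50"

```text
clock: 57.82
position: [0.4524, 0.3106, 0.2985]
tool_rot: [-0.077, 1.545, 0.079]
ft_force: [0.8, 0.4, -1.2]
grip_width: 0.577
```

carry_out --pt "0 60 -30 0 50" --pt "0 120 -60 0 50" --pt "0 120 -60 0 50" --pt "0 120 -60 0 50"

```text
clock: 58.32
position: [0.3804, 0.4244, 0.2969]
tool_rot: [-0.079, 1.545, 0.08]
ft_force: [-0.1, -0.2, -0.9]
grip_width: 0.574
```

```bash
python3 - <<'E'
from h import *
show(); snap('scene','s17.png'); snap('top','t17.png')
for f0,f1 in(('scene0.png','s17.png'),('top0.png','t17.png')):
    a=cv2.imread('pics/'+f0).astype(int); b=cv2.imread('pics/'+f1).astype(int); m=(abs(a-b).max(2)>45).astype(np.uint8)
    n,l,s,c=cv2.connectedComponentsWithStats(m)
    print(f1,[(s[i].tolist()) for i in range(1,n) if s[i,4]>6])
im=cv2.imread('pics/t17.png').astype(int)
print('cup rim px expected',proj('t17.png',(.462,-.340,.093)),'mat',proj('t17.png',(.462,-.340,.003)))
for y in range(238,288): print(y,''.join('#' if im[y,x].max()>125 and im[y,x].max()-im[y,x].min()<40 else('o' if im[y,x].max()>60 and im[y,x].max()-im[y,x].min()<40 else ('.' if im[y,x].max()<60 else ' ')) for x in range(395,450)))
E
```

```text
clk 58.325 pos [0.3804 0.4244 0.2969] rotv [-0.079  1.545  0.08 ] F [-0.1 -0.2 -0.9] grip 49.9
[[ 0.024 -0.101  0.995]
 [ 0.002  0.995  0.101]
 [-1.    -0.     0.025]]
q [-0.16  0.41 -1.01  1.69  0.39  1.24 -1.16]
s17.png [[126, 0, 15, 8, 89], [165, 0, 12, 3, 27], [323, 0, 5, 4, 13], [325, 0, 82, 50, 1645], [124, 9, 20, 22, 128], [169, 12, 19, 65, 590], [298, 18, 50, 27, 719], [130, 23, 11, 10, 65], [349, 24, 8, 21, 118], [126, 33, 3, 6, 15], [131, 35, 16, 7, 50], [126, 52, 42, 23, 255], [359, 58, 19, 11, 123], [181, 64, 155, 99, 5636], [111, 69, 17, 27, 255], [170, 78, 12, 21, 92], [345, 85, 57, 35, 1111], [144, 87, 15, 5, 45], [147, 91, 26, 12, 67], [136, 92, 11, 7, 37], [115, 97, 28, 13, 78], [111, 98, 25, 43, 231], [183, 107, 2, 5, 7], [142, 113, 6, 13, 24], [145, 112, 7, 14, 41], [128, 119, 11, 10, 52], [362, 209, 11, 26, 37], [393, 221, 24, 47, 71], [276, 282, 9, 10, 66], [201, 303, 42, 21, 383], [203, 315, 29, 16, 149], [327, 316, 11, 10, 73], [250, 331, 41, 44, 1240]]
t17.png [[294, 162, 21, 5, 31], [271, 164, 22, 3, 27], [246, 167, 11, 8, 18], [259, 166, 10, 2, 13], [248, 18
[... 3014 characters left out ...]
........................            
276          o ...............................             
277             ..............................             
278              ...........................o              
279               ..........................               
280                 ......................                 
281                  ....................                  
282                    o...............                    
283                       ..........                       
284                                                        
285                                                        
286                                                        
287
```

```bash
python3 - <<'E'
from h import *
for f0,f1,(x0,y0,w,h) in(('top0.png','t17.png',(258,184,46,24)),('scene0.png','s17.png',(355,195,35,45)),('top0.png','t17.png',(243,160,85,80)),('scene0.png','s17.png',(318,190,105,80))):
    a,b=[cv2.cvtColor(cv2.imread('pics/'+f),cv2.COLOR_BGR2GRAY)[y0:y0+h,x0:x0+w].astype(np.float32) for f in(f0,f1)]
    cc,M=cv2.findTransformECC(a,b,np.eye(2,3,dtype=np.float32),cv2.MOTION_EUCLIDEAN,(3,200,1e-6)); c=M@np.array([w/2,h/2,1])-[w/2,h/2]
    print(f1,round(cc,3),'shift px',np.round(c,2),'rot deg',round(np.degrees(np.arctan2(M[1,0],M[0,0])),2))
E
```

```text
t17.png 0.962 shift px [-0.35 -0.64] rot deg -0.47
s17.png 0.989 shift px [0.75 0.13] rot deg -0.48
t17.png 0.987 shift px [-0.16 -0.57] rot deg -0.14
s17.png 0.989 shift px [0.69 0.12] rot deg -0.35
```

```bash
python3 -c "
from h import *
print(bot.close_job())"
```

```text
the job is handed in; nothing more can be done
None
```

I finished every step of the job and handed it in at about 58 s on the robot clock. My last checks show the goal state, though I never directly saw every tablet.

**What I did:**
- I laid the lid on the bench and pressed and turned the knob to the fill notch.
- I put the two bench tablets in the hopper by hand. The arm cannot tilt its tool, so I levered the cup over the hopper wall. That took three pours with shaking.
- I then stood the cup on its mat, returned the knob to service and put the lid back.

**Last checks:**
- **Knob:** the top camera shows the lug and bar as they were at the start.
- **Lid:** it is about 2 mm from its starting position in both cameras. When I set it down, the height was within 0.5 mm of home.
- **Cup:** it is empty and upright on the mat, about 6 mm from its centre.
- **Other objects:** picture differences show no change at the can, jar or bottles. The wrench was partly hidden by the arm in those last pictures, so I could not confirm it, but nothing I did came near it.

**Less certain:**
- **Tablet count:** I could see only six tablets in the hopper, and at least seven are expected. The pile's height suggests a seventh is underneath. The cup is empty and I found none loose on the bench.
- **Force peak:** early on I tested the arm's reach, and one move gave a 78 N wrist reading. That is under the 120 N limit.

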